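# Clear the layout jig and set up the cutting template

### The arm

A 6-joint arm with a two-finger parallel gripper is mounted at the origin on the work surface. World frame = base frame: x ahead of the robot, y to its left, z up, the work surface at z = 0. Lengths are in m, angles in rad, forces in N, time in s.
With the tool pointing down it reaches from about 0.225 to 0.875 m from the base axis. Payload 3.4 kg.
Tool frame: the origin (TCP) lies between the finger pads; the fingertips stand 19 mm ahead of it and the grasp point (between the pads) is the TCP; z points along the fingers, y is the line along which they close (so a half turn about z gives the same grasp; the last joint's range is limited). The gripper opens to 85 mm and grips with 20 to 120 N. Pads are 22 mm wide; open, the fingers measure 114 mm over their backs; the gripper's body (76 mm by 85 mm) begins 54 mm behind the grasp point. The pads swing forward as they close: fully open they stand 13 mm farther back than shut.
Start: joints at [-1.335, 0.276, 1.505, -0, 1.361, -0.121], TCP at [0.201, -0.539, 0.25] pointing down, gripper open.
Joint ranges: [-2.89, 2.89], [-0.75, 2.08], [0.22, 2.7], [-1.18, 4.32], [0.11, 2.71], [-2.7, 2.7]. Speed limits (rad/s): [2.57, 2.57, 3.14, 3.14, 3.14, 3.14].

### API

Orientations are given as a unit quaternion [w, x, y, z].
In Python, from rig import get_state, imaging, ticket gives the robot as it stands. The module is installed in compiled form; this text tells all that it offers.
- The arm moves only by the shell command python3 -m inch 'ROWS' [FORCE]. ROWS is JSON, a list of rows, each an object with "claw": the opening, from -1 (shut) to 1 (fully open); "travel": the shift along the world's x, y, z in units of 200 mm (1.0 is 200 mm), a list of three; "turn": the turn about the world's z in units of 180 degrees (1.0 is 180 degrees). A call has 1 to 5 rows; each row is the pose to reach, as a shift and turn from the pose commanded when the call began, turning the shorter way round; what a row does not reach only later rows make up. A row lasts 1/10 s, in which the tool goes at most 50 mm and 8.59 degrees, less where a joint would pass 70% of its speed; a pose out of reach is approached as far as the arm can. A call with a number of a shift or a turn outside -1 to 1 is refused whole. A call with a gripper value outside its range is refused whole. The fingers move at their own pace and stop on an object; FORCE is the grip in N (left out, the last holds). Time passes only in rows, so rows that repeat a pose let the fingers close. It gives the time, the measured TCP pose, the force, the opening and the grip force at its end, in the units of the state.
- get_state(): the state, without advancing time (a new reading comes with each control period).
- imaging.get_image(name): name is "scene" or "top" or "wrist"; returns the picture (420x560x3 uint8, red, green, blue); there is no depth.
- imaging.camera_params(name): a dict with "camera_matrix" (3x3 intrinsics, pixels), "cam_to_world" (4x4, takes a point from camera to world coordinates); the wrist camera has in their place "T_tool_cam" (4x4, takes a point from camera to tool coordinates, whose origin is the TCP and whose axes are the flange's). Camera axes: x right, y down, z forward; pixel columns grow to the right and rows downward; lengths in m; the calibration is good to about 2 mm. A picture is of the moment at which its call begins: read the wrist's pose just before it. camera_params takes no time and is no camera call.
- ticket.sign_off(): hands the job in; it is judged then, once.
The state is a dict: "clock": time; "qpos": joint angles; "qd": joint speeds; "effort": joint torques, N m; "position": TCP position; "ee_rot": TCP orientation; "contact_force": force on the tool from outside, world axes, zero at the start; "moment": the same for the moment, N m; "width": finger opening in m; "gripper_force": force on a finger pad.
Only numpy, scipy, OpenCV 4.12 (cv2) and the standard library are available. Lean on these libraries where they do the work, as an engineer would, in place of code of your own. Each camera call takes 0.05 s, during which the arm holds its last target. There are 200 camera calls.

### The job

First clear the layout jig: hang every parts bin that stands on it on the upper rail of the louvred panel by the hooked lip on its back, anywhere along the rail, and let go. Then seat the template plate in the empty jig, its straight edge tucked under the steel retaining lip and the clipped edge lowered flat between the stops, and let go. Finally stand every knobbed hold-down weight upright on the seated plate, directly on the metal beside the handle, and leave the other things on the bench alone.

Things in the scene. Friction and masses are not known exactly. Their poses are not given: they have to be found in the camera images.
- bin0_mid (a point): Centre, half-way up, of a narrow open grey plastic parts bin (nothing if absent): 110 mm long (x), 50 wide (y), 60 high (front wall 48), walls 4 mm, 0.16 kg. A hooked lip stands on its back (+x) rim; z up. Two or three like bins start upright on the jig floor, side by side about 100 mm apart; grasp across the 50 mm.
- bin0_hook (a point): Top of the slot under that bin's hooked lip: 59 mm behind (+x) and 26 mm above the bin's centre. The slot opens downward, 16 mm deep: back wall at x = -4 mm from this point, lip at +4 mm (flaring to +10 mm at the mouth). Hung, this point lies on the rail's top edge and the bin may lean forward 0.1 rad. Bin's axes.
- bin1_mid (a point): Centre, half-way up, of a narrow open grey plastic parts bin (nothing if absent): 110 mm long (x), 50 wide (y), 60 high (front wall 48), walls 4 mm, 0.16 kg. A hooked lip stands on its back (+x) rim; z up. Two or three like bins start upright on the jig floor, side by side about 100 mm apart; grasp across the 50 mm.
- bin1_hook (a point): Top of the slot under that bin's hooked lip: 59 mm behind (+x) and 26 mm above the bin's centre. The slot opens downward, 16 mm deep: back wall at x = -4 mm from this point, lip at +4 mm (flaring to +10 mm at the mouth). Hung, this point lies on the rail's top edge and the bin may lean forward 0.1 rad. Bin's axes.
- bin2_mid (a point): Centre, half-way up, of a narrow open grey plastic parts bin (nothing if absent): 110 mm long (x), 50 wide (y), 60 high (front wall 48), walls 4 mm, 0.16 kg. A hooked lip stands on its back (+x) rim; z up. Two or three like bins start upright on the jig floor, side by side about 100 mm apart; grasp across the 50 mm.
- bin2_hook (a point): Top of the slot under that bin's hooked lip: 59 mm behind (+x) and 26 mm above the bin's centre. The slot opens downward, 16 mm deep: back wall at x = -4 mm from this point, lip at +4 mm (flaring to +10 mm at the mouth). Hung, this point lies on the rail's top edge and the bin may lean forward 0.1 rad. Bin's axes.
- rail (a point): Middle of the top edge of the panel's upper rail, 185 mm above the bench: an upright steel strip 4 mm thick (x), 60 mm tall, 340 mm long (y); a bin's whole width must be on it. +x points away from the robot, into the panel: 24 mm free behind it; the back sheet ends 55 mm below this edge. Fixed bins fill the lower rail, rims 85 mm below this edge. Fixed, at another place and yaw each time.
- seat (a point): Centre of the fixed jig's floor, 10 mm above the bench; z up. Recess x from -77 to +77 mm, 282 mm wide (y). On the -x side (towards the robot) a steel lip overhangs the floor from x = -77 to -63 mm over the whole width; underside 12 mm above the floor, top 16 mm. Stops 8 mm high: two at x = +77 mm (y = +-60 mm), one each side at y = +-141 mm (x = 0, 40 mm long).
- plate_grip (a point): Centre of the template plate's wooden handle, 23 mm above the plate's underside; z up. Aluminium plate 150 (x) by 270 (y) by 6 mm, 0.6 kg; straight edge at -x, both corners at +x clipped by 40 mm. Handle on its middle: 18 mm thick (x, grasp across this), 80 long (y), 34 high (top 40 mm above the underside). Starts flat on the bench, straight edge roughly towards the robot.
- plate_edge (a point): Middle of the plate's straight edge, half-way through its thickness: 75 mm towards -x from the handle's centre and 20 mm below it. Same axes as the plate. Seated, it lies at x = -79 to -73 mm and 3 mm high in the jig's frame.
- weight0_knob (a point): Centre of the knob of a dark steel hold-down weight, 39 mm above its underside (nothing if absent). Disc 64 mm across, 22 mm high; on it a round knob 24 mm across, 34 mm high (56 mm in all); 0.55 kg; z up along its axis. Starts standing on the bench between robot and jig.
- weight1_knob (a point): The same for the second weight, of the same size; one or two weights are present.
- gluecan: Bystander: labelled can, 72 mm across, 100 mm high, beyond the jig and panel. Leave it alone. Origin at its underside.
- tape: Bystander: roll of tape lying flat, 72 mm across, 30 mm high, between plate and weights. Leave it alone. Origin at its underside.
- hammer: Bystander: hammer lying on the right (-y) of the jig. Leave it alone. Origin at its underside.
- mug: Bystander: white mug, 80 mm across, 90 mm high, on the right. Leave it alone. Origin at its underside.
- driver: Bystander: screwdriver lying on the left (+y). Leave it alone. Origin at its underside.
- jar: Bystander: jar, 60 mm across, 80 mm high, on the left. Leave it alone. Origin at its underside.

How it is judged:
On the way, in this order (a step that is already met when the one before it is completed fails the run):
1. every bin present hangs by its lip on the upper rail, released (x of bin0_hook in the frame of rail between -0.007 and 0.007 m and y of bin0_hook in the frame of rail between -0.148 and 0.148 m and z of bin0_hook in the frame of rail between -0.004 and 0.006 m and angle between each of bin0_mid, bin1_mid, bin2_mid's own z axis and vertical below 0.2 rad and linear speed of each of bin0, bin1, bin2 below 0.03 m/s and x of bin1_hook in the frame of rail between -0.007 and 0.007 m and y of bin1_hook in the frame of rail between -0.148 and 0.148 m and z of bin1_hook in the frame of rail between -0.004 and 0.006 m and x of bin2_hook in the frame of rail between -0.007 and 0.007 m and y of bin2_hook in the frame of rail between -0.148 and 0.148 m and z of bin2_hook in the frame of rail between -0.004 and 0.006 m and contact force between the fingers and bin0 below 0.3 N and contact force between the fingers and bin1 below 0.3 N and contact force between the fingers and bin2 below 0.3 N), for 0.3 s.
2. the plate is seated flat in the jig with its straight edge under the lip, released (x of plate_edge in the frame of seat between -0.082 and -0.066 m and y of plate_grip in the frame of seat between -0.012 and 0.012 m and z of plate_grip in the frame of seat between 0.019 and 0.027 m and angle between plate_grip's own z axis and vertical below 0.03 rad and linear speed of plate below 0.03 m/s and contact force between the fingers and plate below 0.3 N), for 0.3 s.
At the end, for the whole second after the job is handed in: All bins hang on the upper rail (hook root within 7 mm, lean under 0.2 rad); plate flat in the jig (tilt under 0.03 rad, within 12 mm sideways), straight edge under the lip; every weight upright with its disc flat on the plate, knob within 70 by 130 mm of the handle; all at rest (x of bin0_hook in the frame of rail between -0.007 and 0.007 m and y of bin0_hook in the frame of rail between -0.148 and 0.148 m and z of bin0_hook in the frame of rail between -0.004 and 0.006 m and angle between each of bin0_mid, bin1_mid, bin2_mid's own z axis and vertical below 0.2 rad and linear speed of each of bin0, bin1, bin2, plate, weight0, weight1 below 0.03 m/s and x of bin1_hook in the frame of rail between -0.007 and 0.007 m and y of bin1_hook in the frame of rail between -0.148 and 0.148 m and z of bin1_hook in the frame of rail between -0.004 and 0.006 m and x of bin2_hook in the frame of rail between -0.007 and 0.007 m and y of bin2_hook in the frame of rail between -0.148 and 0.148 m and z of bin2_hook in the frame of rail between -0.004 and 0.006 m and x of plate_edge in the frame of seat between -0.082 and -0.066 m and y of plate_grip in the frame of seat between -0.012 and 0.012 m and z of plate_grip in the frame of seat between 0.019 and 0.027 m and angle between plate_grip's own z axis and vertical below 0.03 rad and x of weight0_knob in the frame of plate_grip between -0.07 and 0.07 m and y of weight0_knob in the frame of plate_grip between -0.13 and 0.13 m and z of weight0_knob in the frame of plate_grip between 0.018 and 0.026 m and angle between each of weight0_knob, weight1_knob's own z axis and vertical below 0.06 rad and x of weight1_knob in the frame of plate_grip between -0.07 and 0.07 m and y of weight1_knob in the frame of plate_grip between -0.13 and 0.13 m and z of weight1_knob in the frame of plate_grip between 0.018 and 0.026 m); the robot touches nothing.
It fails at once if a bystander (glue can, tape roll, hammer, mug, screwdriver, jar) is shoved more than 6 cm (distance of any of gluecan, tape, hammer, mug, driver, jar from where it was at the start of the episode above 0.06 m).
Of bin0, bin1, bin2 only 2 to 3 are there at a start; the rules pass over those that are not, and their reading is None.
Of weight0, weight1 only 1 to 2 are there at a start; the rules pass over those that are not, and their reading is None.
At some moment in a run one of weight0, weight1 may be knocked a few centimetres aside while the robot is not near it.
It also fails if it takes over 210 s, if anything falls off the work surface, if the arm or the gripper's body presses on something with over 40 N, if the wrist force passes 120 N, or if a joint passes its speed limit or range.

## Working session

There is one attempt and no reset: what is moved stays moved. The work goes in short steps, Python scripts to look and compute and a shell command to move; the robot and the scene stay as the last step left them, time stands still between calls to the robot, and variables do not carry over. Pictures are saved under pics/ and viewed, at most 14 in all, crops included, and the job is handed in when it is done.

```bash
mkdir -p pics; cat > h.py <<'E'
import numpy as np, cv2
from scipy.spatial.transform import Rotation as R
from rig import get_state, imaging
def snap(name,f,crop=None,s=1):
    st=get_state(); im=imaging.get_image(name)[:,:,::-1].copy(); cv2.imwrite('pics/raw_'+f,im)
    show('raw_'+f,f,crop,s); return st
def show(src,f,crop=None,s=1):
    im=cv2.imread('pics/'+src)
    if crop: im=im[crop[1]:crop[3],crop[0]:crop[2]]
    cv2.imwrite('pics/'+f,cv2.resize(im,None,fx=s,fy=s,interpolation=cv2.INTER_CUBIC))
def cam(name,st=None):
    p=imaging.camera_params(name); K=np.array(p['camera_matrix'])
    if name!='wrist': return K,np.array(p['cam_to_world'])
    st=st or get_state(); T=np.eye(4); q=st['ee_rot']; T[:3,:3]=R.from_quat([q[1],q[2],q[3],q[0]]).as_matrix(); T[:3,3]=st['position']
    return K,T@np.array(p['T_tool_cam'])
def px2w(name,u,v,z,c=None):
    K,T=c or cam(name); d=T[:3,:3]@np.linalg.solve(K,[u,v,1]); o=T[:3,3]
    return o+d*(z-o[2])/d[2]
def w2px(name,p,c=None):
    K,T=c or cam(name); q=K@(T[:3,:3].T@(np.array(p)-T[:3,3])); return q[:2]/q[2]
E
python3 - <<'E'
from h import *
np.set_printoptions(precision=4,suppress=True)
snap('scene','s0.png',None,1.4); snap('top','t0.png',None,1.4)
for n in('scene','top'): print(cam(n))
print(imaging.camera_params('wrist'));print(get_state())
E
```

```text
(array([[521.4362,   0.    , 280.1822],
       [  0.    , 521.4362, 209.22  ],
       [  0.    ,   0.    ,   1.    ]]), array([[-0.1284,  0.7804, -0.6119,  1.4801],
       [ 0.9917,  0.0981, -0.083 ,  0.1051],
       [-0.0048, -0.6175, -0.7866,  1.2864],
       [ 0.    ,  0.    ,  0.    ,  1.    ]]))
(array([[412.5553,   0.    , 285.4152],
       [  0.    , 412.5553, 206.0723],
       [  0.    ,   0.    ,   1.    ]]), array([[-0.008 , -0.9937,  0.112 ,  0.4342],
       [-0.9998,  0.0062, -0.0162,  0.0053],
       [ 0.0154, -0.1121, -0.9936,  1.4035],
       [ 0.    ,  0.    ,  0.    ,  1.    ]]))
{'camera_matrix': array([[376.1315,   0.    , 276.3257],
       [  0.    , 376.1315, 211.2209],
       [  0.    ,   0.    ,   1.    ]]), 'T_tool_cam': array([[-0.0006, -0.9458, -0.3247,  0.0836],
       [ 1.    , -0.0007,  0.0004,  0.0007],
       [-0.0006, -0.3247,  0.9458, -0.1235],
       [ 0.    ,  0.    ,  0.    ,  1.    ]])}
{'clock': 0.1, 'qpos': array([-1.335 ,  0.2765,  1.506 , -0.    ,  1.3607, -0.121 ]), 'qd': array([ 0.001 , -0.0013, -0.0043, -0.0003,  0.0012, -0.0002]), 'effort': array([  0.0008, -41.7701, -24.6404,  -0.0004,   0.0058,   0.    ]), 'position': array([ 0.2007, -0.5384,  0.2495]), 'ee_rot': array([-0.0008,  0.9841,  0.1774, -0.    ]), 'contact_force': array([-0.1606, -0.0949, -0.1275]), 'moment': array([ 0.0062,  0.0021, -0.0166]), 'gripper_force': 0.0, 'width': 0.08528372624062959}
```

View pics/s0.png

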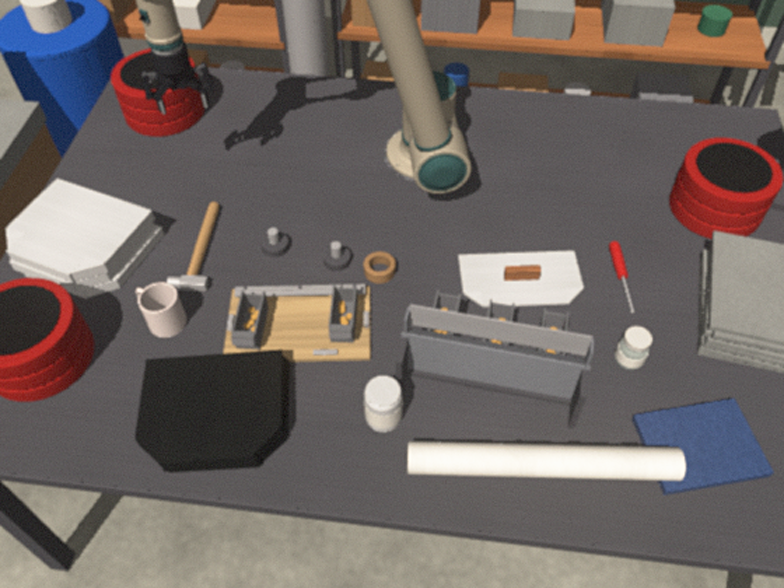

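View pics/t0.png

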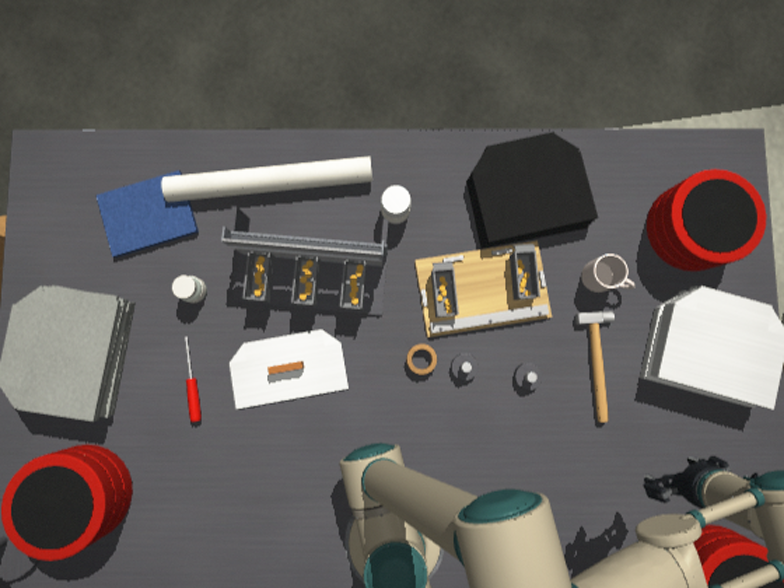

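Two bins sit on the jig (top view about (443,290) and (524,272)), with two weights at (463,368) and (526,376). The panel rail runs roughly from (222,237) to (383,252), and the plate handle is at (286,367). I'll enlarge these areas.

```bash
python3 - <<'E'
from h import *
a=cv2.imread('pics/raw_t0.png')
A=cv2.resize(a[165:295,280:410],None,fx=4.6,fy=4.6,interpolation=cv2.INTER_CUBIC)
cv2.imwrite('pics/jig.png',A)
cv2.imwrite('pics/pan.png',cv2.resize(a[155:300,150:290],None,fx=4,fy=4,interpolation=cv2.INTER_CUBIC))
E
```

```text
(no output)
```

View pics/jig.png

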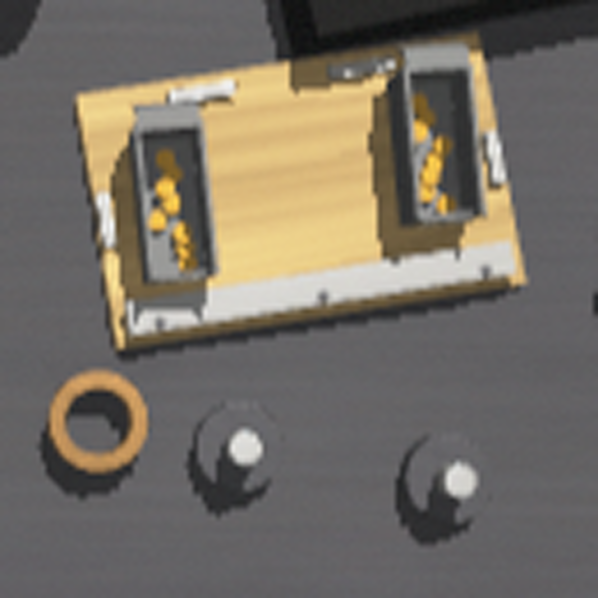

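View pics/pan.png

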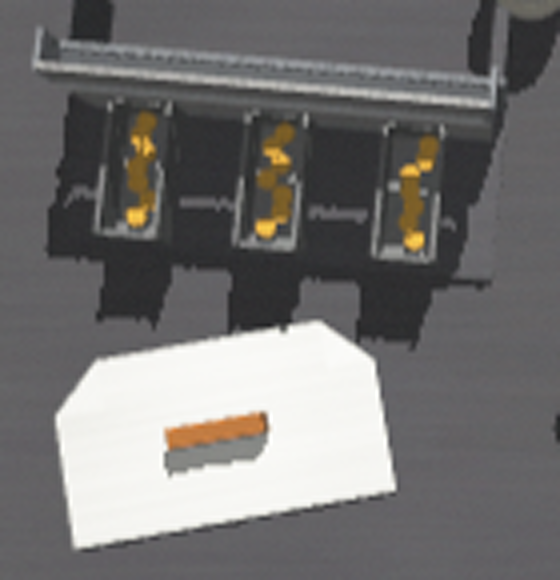

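```bash
python3 - <<'E'
from h import *
np.set_printoptions(precision=4,suppress=True)
J=lambda u,v,z: px2w('top',280+u/4.6,165+v/4.6,z)
P=lambda u,v,z: px2w('top',150+u/4,155+v/4,z)
def ang(a,b): d=b-a; return np.degrees(np.arctan2(d[1],d[0]))
for n,b,f in(('binL',(168,118),(181,279)),('binR',(435,60),(447,218))):
    B=J(*b,.07);F=J(*f,.058); print(n,B,F,ang(F,B))
a,b=P(35,65,.185),P(495,105,.185); print('rail',a,b,(a+b)/2,ang(b,a)-90,np.linalg.norm(a-b))
a,b=J(128,325,.026),J(515,262,.026); print('lip',a,b,ang(b,a)-90,np.linalg.norm(a-b))
for c in((77,95),(475,38),(525,285),(118,350)): print('jigc',J(*c,.01))
for c in((75,549),(396,490)): print('plate',P(*c,.006))
print('handle',P(165,437,.04),P(267,421,.04), 'w',J(246,447,.056),J(460,480,.056))
E
```

```text
binL [ 0.6346 -0.1186  0.07  ] [ 0.5207 -0.1271  0.058 ] 4.249531930164053
binR [ 0.6754 -0.3105  0.07  ] [ 0.563  -0.3182  0.058 ] 3.943824165166584
rail [0.6786 0.363  0.185 ] [0.6465 0.0197 0.185 ] [0.6625 0.1913 0.185 ] -5.34148395269213 0.34472493120273234
lip [ 0.4897 -0.0912  0.026 ] [ 0.5335 -0.3747  0.026 ] 8.788907185757466 0.28691023102195734
jigc [ 0.6613 -0.0567  0.01  ]
jigc [ 0.7028 -0.3553  0.01  ]
jigc [ 0.5176 -0.3859  0.01  ]
jigc [ 0.4721 -0.0847  0.01  ]
plate [0.3065 0.3718 0.006 ]
plate [0.3524 0.106  0.006 ]
handle [0.3988 0.2919 0.04  ] [0.411 0.209 0.04 ] w [ 0.402  -0.1711  0.056 ] [ 0.3777 -0.3218  0.056 ]
```

```bash
python3 -m inch '[{"claw":1,"travel":[0.6,0.7,0],"turn":-0.09},{"claw":1,"travel":[0.6,0.7,0],"turn":-0.09},{"claw":1,"travel":[0.6,0.7,0],"turn":-0.09},{"claw":1,"travel":[0.6,0.7,0],"turn":-0.09},{"claw":1,"travel":[0.6,0.7,0],"turn":-0.09}]'
python3 -m inch '[{"claw":1,"travel":[0.6,0.7,0],"turn":0},{"claw":1,"travel":[0.6,0.7,0],"turn":0},{"claw":1,"travel":[0.6,0.7,0],"turn":0},{"claw":1,"travel":[0.6,0.7,0],"turn":0},{"claw":1,"travel":[0.6,0.7,0],"turn":0}]'
python3 -m inch '[{"claw":1,"travel":[0.68,0.68,0],"turn":0},{"claw":1,"travel":[0.68,0.68,0],"turn":0},{"claw":1,"travel":[0.68,0.68,0],"turn":0},{"claw":1,"travel":[0.68,0.68,0],"turn":0},{"claw":1,"travel":[0.68,0.68,0],"turn":0}]'
python3 - <<'E'
from h import *
st=snap('wrist','w1.png',None,1.4); print(st['position'],st['ee_rot'])
E
```

```text
clock: 0.6
position: [0.3229, -0.3949, 0.2501]
ee_rot: [-0.001, 0.999, 0.039, 0.0]
contact_force: [-0.2, -0.9, 0.5]
width: 0.0855
gripper_force: 0.0
clock: 1.1
position: [0.4428, -0.2563, 0.25]
ee_rot: [-0.001, 0.999, 0.039, 0.0]
contact_force: [-0.6, -0.0, -0.1]
width: 0.0853
gripper_force: 0.0
clock: 1.6
position: [0.5799, -0.1208, 0.2495]
ee_rot: [-0.001, 0.999, 0.039, 0.001]
contact_force: [-0.8, -1.0, -0.7]
width: 0.0853
gripper_force: 0.0
[ 0.57989777 -0.1207545   0.24945831] [-5.98439570e-04  9.99240991e-01  3.89432064e-02  7.14573535e-04]
```

View pics/w1.png

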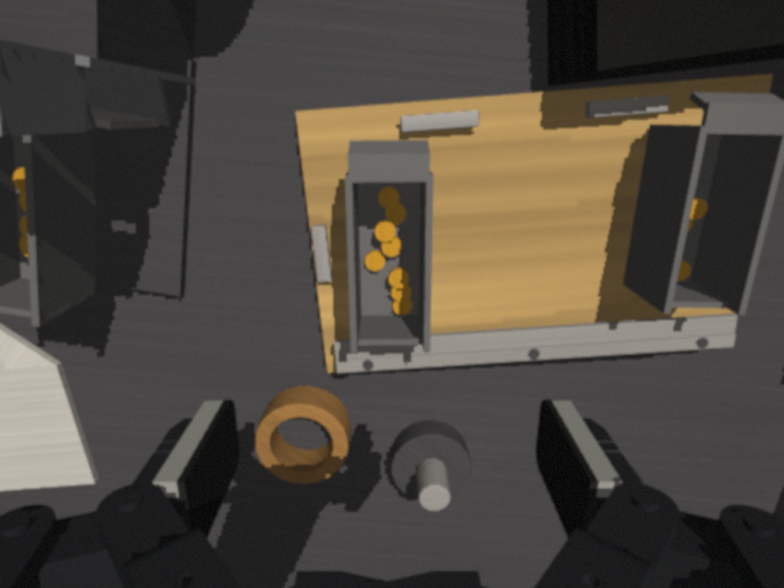

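```bash
python3 - <<'E'
from h import *
np.set_printoptions(precision=4,suppress=True)
c=cam('wrist'); W=lambda u,v,z: px2w('wrist',u/1.4,v/1.4,z,c)
for p in ((348,181,.07),(431,181,.07),(350,351,.058),(431,350,.058),(350,143,.07),(429,143,.07)): print(W(*p))
print('lip',W(334,373,.022),W(736,346,.022),W(334,343,.026),W(735,318,.026));print('jig',W(296,111,.01))
print('knob',W(434,497,.056),'stops',W(401,131,.018),W(478,125,.018),W(321,253,.018))
print('binR',W(692,97,.07),W(700,133,.07),W(670,310,.058),W(745,312,.058))
E
```

```text
[ 0.6244 -0.0979  0.07  ]
[ 0.628  -0.1447  0.07  ]
[ 0.5134 -0.1042  0.058 ]
[ 0.5182 -0.1571  0.058 ]
[ 0.6451 -0.0979  0.07  ]
[ 0.6485 -0.1415  0.07  ]
lip [ 0.4777 -0.0919  0.022 ] [ 0.5218 -0.3832  0.022 ] [ 0.5038 -0.0911  0.026 ] [ 0.5445 -0.3731  0.026 ]
jig [ 0.6592 -0.0581  0.01  ]
knob [ 0.3998 -0.1718  0.056 ] stops [ 0.6522 -0.127   0.018 ] [ 0.6596 -0.1759  0.018 ] [ 0.5675 -0.0786  0.018 ]
binR [ 0.6829 -0.2803  0.07  ] [ 0.6651 -0.2896  0.07  ] [ 0.5576 -0.3064  0.058 ] [ 0.5599 -0.3547  0.058 ]
```

```bash
python3 -m inch '[{"claw":1,"travel":[-0.04,-0.024,-0.25],"turn":0},{"claw":1,"travel":[-0.04,-0.024,-0.5],"turn":0},{"claw":1,"travel":[-0.04,-0.024,-0.75],"turn":0},{"claw":1,"travel":[-0.04,-0.024,-1.0],"turn":0},{"claw":1,"travel":[-0.04,-0.024,-1.0],"turn":0}]'
python3 -m inch '[{"claw":-1,"travel":[0,0,0],"turn":0},{"claw":-1,"travel":[0,0,0],"turn":0},{"claw":-1,"travel":[0,0,0],"turn":0},{"claw":-1,"travel":[0,0,0],"turn":0},{"claw":-1,"travel":[0,0,0],"turn":0}]' 40
python3 -m inch '[{"claw":-1,"travel":[0,0,0],"turn":0},{"claw":-1,"travel":[0,0,0],"turn":0},{"claw":-1,"travel":[0,0,0],"turn":0},{"claw":-1,"travel":[0,0,0],"turn":0},{"claw":-1,"travel":[0,0,0],"turn":0}]' 40
```

```text
clock: 2.15
position: [0.5623, -0.1279, 0.0442]
ee_rot: [-0.002, 0.999, 0.036, -0.007]
contact_force: [-0.3, 0.3, 0.5]
width: 0.0858
gripper_force: 0.0
clock: 2.65
position: [0.5709, -0.1285, 0.0537]
ee_rot: [0.001, 0.999, 0.037, 0.003]
contact_force: [0.4, -0.3, 7.9]
width: 0.0493
gripper_force: 43.7
clock: 3.15
position: [0.5709, -0.1285, 0.0537]
ee_rot: [0.001, 0.999, 0.037, 0.003]
contact_force: [-0.8, -0.5, 7.4]
width: 0.0496
gripper_force: 43.7
```

```bash
python3 -m inch '[{"claw":-1,"travel":[0,0,0.1],"turn":0},{"claw":-1,"travel":[0,0,0.3],"turn":0},{"claw":-1,"travel":[0,0,0.5],"turn":0},{"claw":-1,"travel":[0,0,0.75],"turn":0},{"claw":-1,"travel":[0,0,1.0],"turn":0}]'
python3 -m inch '[{"claw":-1,"travel":[0,0,0],"turn":0},{"claw":-1,"travel":[0,0,0],"turn":0}]'
python3 - <<'E'
from h import *
st=snap('wrist','w2.png',None,1.4); print(st['position'],st['ee_rot'])
E
```

```text
clock: 3.65
position: [0.5684, -0.1276, 0.2535]
ee_rot: [0.001, 0.999, 0.037, 0.001]
contact_force: [2.3, 0.0, -1.4]
width: 0.0492
gripper_force: 42.7
clock: 3.85
position: [0.5693, -0.1279, 0.2531]
ee_rot: [0.001, 0.999, 0.037, 0.002]
contact_force: [-0.3, -0.5, -1.8]
width: 0.0495
gripper_force: 42.9
[ 0.56933637 -0.12786585  0.25307088] [0.00124227 0.99930504 0.03717571 0.00241892]
```

View pics/w2.png

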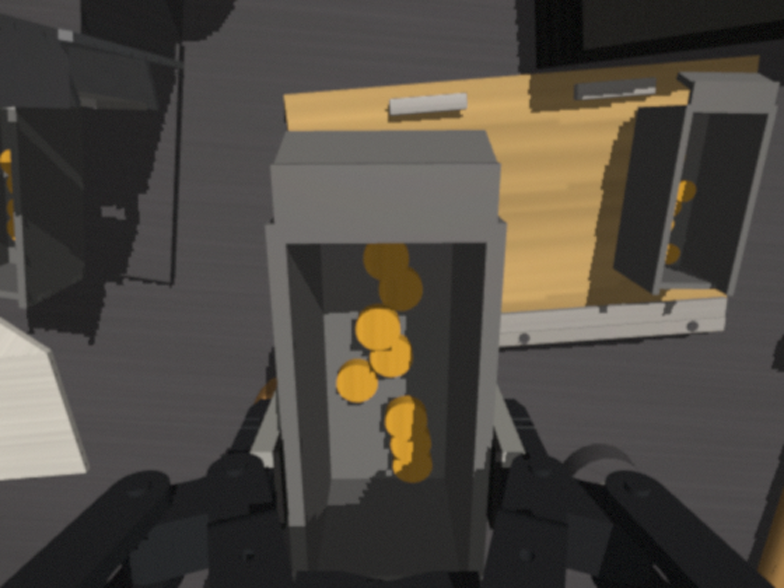

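```bash
python3 - <<'E'
from h import *
np.set_printoptions(precision=4,suppress=True)
st=get_state(); K,T=cam('wrist',st); q=st['ee_rot']; Rt=R.from_quat([q[1],q[2],q[3],q[0]]).as_matrix(); p=np.array(st['position'])
Tc=np.array(imaging.camera_params('wrist')['T_tool_cam'])
print('yaw',np.degrees(np.arctan2(Rt[1,0],Rt[0,0])),'z',Rt[:,2])
def t(u,v,h):  # tool coords at tool z=-h
    d=Tc[:3,:3]@np.linalg.solve(K,[u/1.4,v/1.4,1]);o=Tc[:3,3]; return o+d*(-h-o[2])/d[2]
for u,v in((289,242),(487,242),(268,225),(505,225),(274,163),(496,163)): print(u,v,t(u,v,.0163),t(u,v,.013))
for u,v in((278,131),(490,131)): print('lipbottom',t(u,v,-.0037))
E
```

```text
yaw 4.254298754719315 z [ 0.0008 -0.0007 -1.    ]
289 242 [ 0.0588 -0.0196 -0.0163] [ 0.058  -0.0202 -0.013 ]
487 242 [ 0.0588  0.0216 -0.0163] [ 0.058   0.0222 -0.013 ]
268 225 [ 0.0624 -0.0237 -0.0163] [ 0.0617 -0.0245 -0.013 ]
505 225 [ 0.0623  0.0251 -0.0163] [ 0.0617  0.0258 -0.013 ]
274 163 [ 0.0748 -0.0216 -0.0163] [ 0.0745 -0.0223 -0.013 ]
496 163 [ 0.0748  0.0224 -0.0163] [ 0.0745  0.023  -0.013 ]
lipbottom [ 0.0803 -0.0243  0.0037]
lipbottom [0.0803 0.0246 0.0037]
```

The bin is gripped squarely, with its hook cap spanning rows 163–242. Now I carry it to the panel, stopping short of the rail.

```bash
python3 -m inch '[{"claw":-1,"travel":[0,0.15,0],"turn":-0.053},{"claw":-1,"travel":[0,0.4,0],"turn":-0.053},{"claw":-1,"travel":[0,0.65,0],"turn":-0.053},{"claw":-1,"travel":[0,0.85,0],"turn":-0.053},{"claw":-1,"travel":[0,1.0,0],"turn":-0.053}]'
python3 -m inch '[{"claw":-1,"travel":[0.07,0.25,0],"turn":0},{"claw":-1,"travel":[0.07,0.5,0],"turn":0},{"claw":-1,"travel":[0.07,0.75,0],"turn":0},{"claw":-1,"travel":[0.07,0.9,0],"turn":0},{"claw":-1,"travel":[0.07,0.98,0],"turn":0}]'
python3 -m inch '[{"claw":-1,"travel":[0,0,0],"turn":0},{"claw":-1,"travel":[0,0,0],"turn":0},{"claw":-1,"travel":[0,0,0],"turn":0}]'
python3 - <<'E'
from h import *
st=snap('wrist','w3.png',None,1.4); print(st['position'],st['ee_rot'])
E
```

```text
clock: 4.4
position: [0.5671, 0.0749, 0.248]
ee_rot: [-0.0, 0.999, -0.045, -0.002]
contact_force: [-0.2, -0.7, -2.5]
width: 0.049
gripper_force: 42.9
clock: 4.9
position: [0.5813, 0.2711, 0.2477]
ee_rot: [0.0, 0.999, -0.045, -0.002]
contact_force: [0.2, -0.6, -1.4]
width: 0.0498
gripper_force: 42.8
clock: 5.2
position: [0.5828, 0.2665, 0.2499]
ee_rot: [0.001, 0.999, -0.047, -0.0]
contact_force: [-0.2, -0.2, -2.1]
width: 0.0494
gripper_force: 42.8
[0.58280607 0.26645346 0.24986995] [ 7.97879419e-04  9.98891860e-01 -4.70552954e-02 -4.63898959e-04]
```

View pics/w3.png

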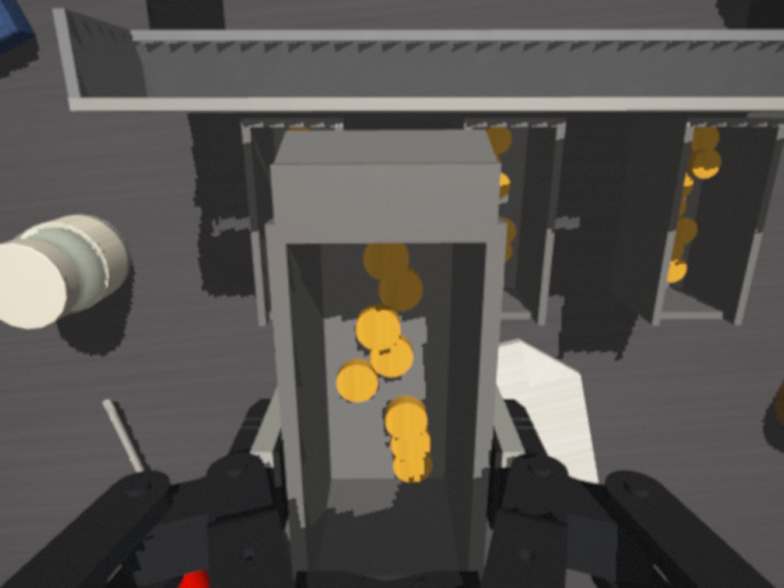

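```bash
python3 - <<'E'
from h import *
np.set_printoptions(precision=4,suppress=True)
st=get_state(); K,T=cam('wrist',st); q=st['ee_rot']; Rt=R.from_quat([q[1],q[2],q[3],q[0]]).as_matrix(); p=np.array(st['position'])
print('yaw',np.degrees(np.arctan2(Rt[1,0],Rt[0,0])))
a,b=[px2w('wrist',u/1.4,v/1.4,.185,(K,T)) for u,v in((70,103),(783,103))]
n=[px2w('wrist',u/1.4,v/1.4,.185,(K,T)) for u,v in((380,98),(380,109))]
print(a,b,n[0]-n[1],'tool',Rt.T@(a-p),Rt.T@(b-p),'yawrail',np.degrees(np.arctan2(-(a-b)[0],(a-b)[1])))
E
```

```text
yaw -5.411782535575191
[0.6803 0.3633 0.185 ] [0.6575 0.1245 0.185 ] [ 0.0035 -0.0003  0.    ] tool [ 0.0878 -0.1057  0.065 ] [0.0877 0.1342 0.0653] yawrail -5.441818983259677
```

```bash
python3 -m inch '[{"claw":-1,"travel":[0.1,-0.01,0],"turn":0},{"claw":-1,"travel":[0.1,-0.01,-0.1],"turn":0},{"claw":-1,"travel":[0.1,-0.01,-0.2],"turn":0},{"claw":-1,"travel":[0.1,-0.01,-0.25],"turn":0},{"claw":-1,"travel":[0.1,-0.01,-0.25],"turn":0}]'
python3 -m inch '[{"claw":-1,"travel":[0,0,-0.03],"turn":0},{"claw":-1,"travel":[0,0,-0.06],"turn":0},{"claw":-1,"travel":[0,0,-0.09],"turn":0},{"claw":-1,"travel":[0,0,-0.11],"turn":0},{"claw":-1,"travel":[0,0,-0.11],"turn":0}]'
python3 - <<'E'
from h import *
st=snap('scene','s4.png',(260,180,460,330),4); print(st['position'],st['ee_rot'])
E
```

```text
clock: 5.75
position: [0.5982, 0.2656, 0.2005]
ee_rot: [-0.0, 0.999, -0.047, -0.005]
contact_force: [-6.5, 1.2, 3.7]
width: 0.05
gripper_force: 49.2
clock: 6.25
position: [0.5982, 0.2657, 0.1801]
ee_rot: [-0.0, 0.999, -0.047, -0.004]
contact_force: [-13.2, 2.1, 10.2]
width: 0.0496
gripper_force: 49.2
[0.59818214 0.26567854 0.1800659 ] [-2.06771545e-04  9.98891369e-01 -4.68908859e-02 -4.15140642e-03]
```

View pics/s4.png

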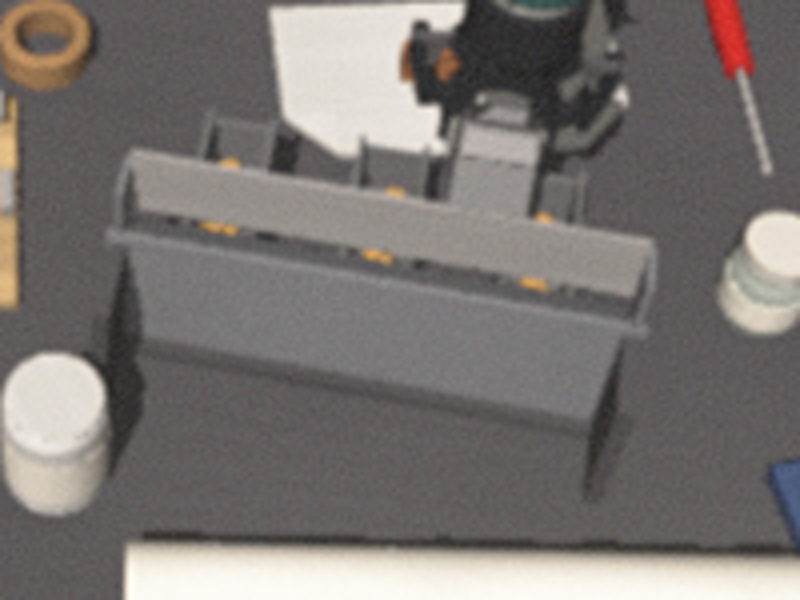

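```bash
python3 - <<'E'
from h import *
np.set_printoptions(precision=1,suppress=True)
st=get_state(); q=st['ee_rot']; Rt=R.from_quat([q[1],q[2],q[3],q[0]]).as_matrix(); p=np.array(st['position'])
print(st['contact_force'],st['moment'])
c=lambda P:(w2px('scene',P)-[260,180])*4
for n,x,z in(('innerback rim',.058,.0163),('cap outer',.0745,.0163),('lip bottom',.0803,-.0037),('binbottom back',.062,-.0437)):
    print(n,*[c(p+Rt@np.array([x,y,-z])) for y in(-.025,.025)])
print('rail ends',c([.6803,.3633,.185]),c([.6465,.0197,.185]),'mid',c([.669,.261,.185]), c([.669,.261,.125]))
E
```

```text
[-12.6   1.5   7. ] [ 0.2  1.3 -0. ]
innerback rim [529.  194.1] [451.5 180.5]
cap outer [526.6 214.6] [448.5 200.8]
lip bottom [520.7 239.5] [443.4 225.7]
binbottom back [513.7 251.2] [438.8 237.8]
rail ends [649.7 243.8] [122.3 148.8] mid [488.7 213.3] [475.3 265.3]
```

The contact came from the bin's lower rear edge landing on the rail top, so the bin is now pitched or slid in the grip. I'll back off and look.

```bash
python3 -m inch '[{"claw":-1,"travel":[0,0,0.1],"turn":0},{"claw":-1,"travel":[0,0,0.2],"turn":0},{"claw":-1,"travel":[0,0,0.36],"turn":0},{"claw":-1,"travel":[-0.1,0.01,0.36],"turn":0},{"claw":-1,"travel":[-0.1,0.01,0.36],"turn":0}]'
python3 -m inch '[{"claw":-1,"travel":[0,0,0],"turn":0},{"claw":-1,"travel":[0,0,0],"turn":0},{"claw":-1,"travel":[0,0,0],"turn":0}]'
python3 - <<'E'
from h import *
st=snap('wrist','w5.png',None,1); snap('scene','s5.png',(280,160,420,265),4)
a=cv2.imread('pics/w5.png'); b=cv2.imread('pics/s5.png'); b=cv2.resize(b,(560,420))
cv2.imwrite('pics/v5.png',cv2.resize(np.hstack([a,b]),(800,300),interpolation=cv2.INTER_AREA)); print(st['position'],st['ee_rot'])
E
```

```text
clock: 6.8
position: [0.5815, 0.2672, 0.2521]
ee_rot: [-0.0, 0.999, -0.047, 0.0]
contact_force: [0.4, 0.4, -1.7]
width: 0.0497
gripper_force: 47.8
clock: 7.1
position: [0.5832, 0.2678, 0.2495]
ee_rot: [0.0, 0.999, -0.047, -0.0]
contact_force: [-0.5, 0.7, -1.1]
width: 0.0492
gripper_force: 47.8
[0.58324729 0.26784321 0.24945185] [ 3.62614209e-04  9.98915150e-01 -4.65635727e-02 -4.75178396e-04]
```

View pics/v5.png

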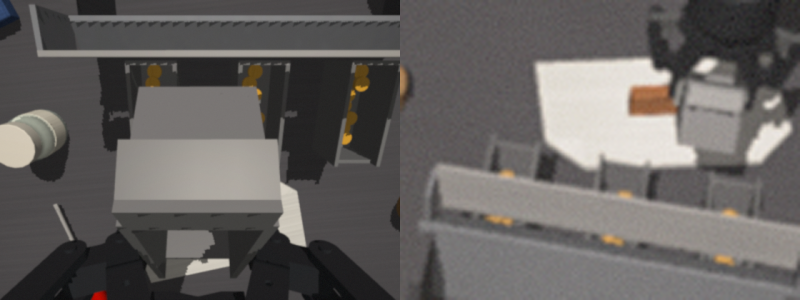

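The bin is pitched nose-down by about 45°. I'll set it down on the clear bench at about (0.30, 0.02), where it should fall back level, and grasp it again.

```bash
python3 -m inch '[{"claw":-1,"travel":[-0.15,-0.12,0],"turn":0.03},{"claw":-1,"travel":[-0.35,-0.3,0],"turn":0.03},{"claw":-1,"travel":[-0.5,-0.45,0],"turn":0.03},{"claw":-1,"travel":[-0.7,-0.62,0],"turn":0.03},{"claw":-1,"travel":[-0.7,-0.62,0],"turn":0.03}]'
python3 -m inch '[{"claw":-1,"travel":[-0.2,-0.18,0],"turn":0},{"claw":-1,"travel":[-0.4,-0.35,0],"turn":0},{"claw":-1,"travel":[-0.6,-0.55,0],"turn":0},{"claw":-1,"travel":[-0.7,-0.62,0],"turn":0},{"claw":-1,"travel":[-0.7,-0.62,0],"turn":0}]'
python3 -m inch '[{"claw":-1,"travel":[0,0,-0.2],"turn":0},{"claw":-1,"travel":[0,0,-0.4],"turn":0},{"claw":-1,"travel":[0,0,-0.6],"turn":0},{"claw":-1,"travel":[0,0,-0.8],"turn":0},{"claw":-1,"travel":[0,0,-0.8],"turn":0}]'
python3 -m inch '[{"claw":-1,"travel":[0,0,-0.03],"turn":0},{"claw":-1,"travel":[0,0,-0.06],"turn":0},{"claw":-1,"travel":[0,0,-0.09],"turn":0},{"claw":-1,"travel":[0,0,-0.09],"turn":0}]'
```

```text
clock: 7.7
position: [0.4367, 0.1414, 0.2496]
ee_rot: [0.001, 1.0, -0.0, -0.003]
contact_force: [-0.2, 0.6, -0.9]
width: 0.0492
gripper_force: 47.7
clock: 8.2
position: [0.2993, 0.0188, 0.2501]
ee_rot: [0.001, 1.0, -0.001, -0.001]
contact_force: [-0.2, -0.7, -1.9]
width: 0.0497
gripper_force: 47.7
clock: 8.7
position: [0.2997, 0.0213, 0.0872]
ee_rot: [-0.001, 1.0, 0.001, -0.005]
contact_force: [-0.8, 0.6, -0.9]
width: 0.0497
gripper_force: 47.5
clock: 9.1
position: [0.3033, 0.0204, 0.0726]
ee_rot: [0.0, 1.0, 0.001, 0.001]
contact_force: [1.0, -0.8, -1.4]
width: 0.0497
gripper_force: 47.6
```

```bash
python3 -m inch '[{"claw":-1,"travel":[0,0,-0.02],"turn":0},{"claw":-1,"travel":[0,0,-0.04],"turn":0},{"claw":-1,"travel":[0,0,-0.04],"turn":0}]'
python3 -m inch '[{"claw":1,"travel":[0,0,0],"turn":0},{"claw":1,"travel":[0,0,0],"turn":0},{"claw":1,"travel":[0,0,0],"turn":0},{"claw":1,"travel":[0,0,0],"turn":0},{"claw":1,"travel":[0,0,0],"turn":0}]'
python3 -m inch '[{"claw":1,"travel":[0,0,0.3],"turn":0},{"claw":1,"travel":[0,0,0.5],"turn":0},{"claw":1,"travel":[0,0,0.8],"turn":0},{"claw":1,"travel":[0,0,0.9],"turn":0},{"claw":1,"travel":[0,0,0.9],"turn":0}]'
python3 - <<'E'
from h import *
st=snap('wrist','w6.png',None,1); print(st['position'],st['ee_rot'])
E
```

```text
clock: 9.4
position: [0.3025, 0.0204, 0.0641]
ee_rot: [-0.0, 1.0, 0.001, -0.0]
contact_force: [0.2, -0.1, -1.1]
width: 0.0496
gripper_force: 47.6
clock: 9.9
position: [0.3029, 0.0203, 0.0644]
ee_rot: [0.0, 1.0, 0.001, 0.0]
contact_force: [0.3, 0.1, 0.2]
width: 0.0855
gripper_force: 0.0
clock: 10.4
position: [0.3057, 0.0199, 0.2485]
ee_rot: [0.001, 1.0, 0.001, 0.005]
contact_force: [0.6, 0.6, -0.9]
width: 0.0857
gripper_force: 0.0
[0.30570943 0.0199488  0.24845005] [8.98828005e-04 9.99985819e-01 9.43366603e-04 5.16379950e-03]
```

View pics/w6.png

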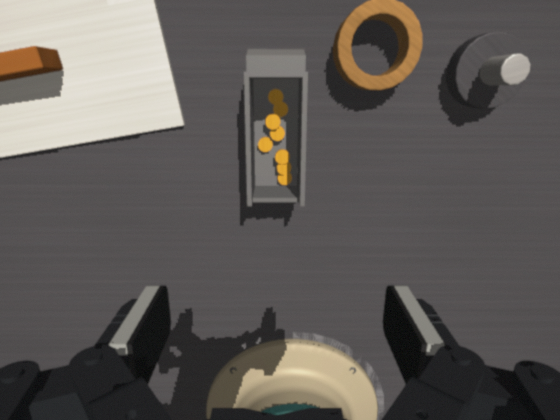

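```bash
python3 - <<'E'
from h import *
np.set_printoptions(precision=4,suppress=True)
st=get_state();print(st['position'])
st['position']=np.array([0.30570943,0.0199488,0.24845005]);st['ee_rot']=np.array([8.98828005e-04,9.99985819e-01,9.43366603e-04,5.16379950e-03])
c=cam('wrist',st);W=lambda u,v,z: px2w('wrist',u,v,z,c)
for p in ((244,76,.06),(306,76,.06),(247,206,.048),(305,206,.048),(247,50,.06),(305,50,.06),(252,189,.048),(299,189,.048)): print(p,W(*p))
E
```

```text
[0.304  0.0202 0.246 ]
(244, 76, 0.06) [0.396  0.0442 0.06  ]
(306, 76, 0.06) [ 0.3961 -0.0043  0.06  ]
(247, 206, 0.048) [0.2855 0.0453 0.048 ]
(305, 206, 0.048) [ 0.2855 -0.0073  0.048 ]
(247, 50, 0.06) [0.4148 0.0414 0.06  ]
(305, 50, 0.06) [ 0.4149 -0.0031  0.06  ]
(252, 189, 0.048) [0.3014 0.0404 0.048 ]
(299, 189, 0.048) [ 0.3015 -0.0015  0.048 ]
```

```bash
python3 -m inch '[{"claw":1,"travel":[0.19,0,-0.2],"turn":0},{"claw":1,"travel":[0.19,0,-0.4],"turn":0},{"claw":1,"travel":[0.19,0,-0.65],"turn":0},{"claw":1,"travel":[0.19,0,-0.85],"turn":0},{"claw":1,"travel":[0.19,0,-1.0],"turn":0}]'
python3 -m inch '[{"claw":1,"travel":[0,0,-0.02],"turn":0},{"claw":1,"travel":[0,0,-0.03],"turn":0},{"claw":1,"travel":[0,0,-0.03],"turn":0},{"claw":1,"travel":[0,0,-0.03],"turn":0}]'
python3 -m inch '[{"claw":-1,"travel":[0,0,0],"turn":0},{"claw":-1,"travel":[0,0,0],"turn":0},{"claw":-1,"travel":[0,0,0],"turn":0},{"claw":-1,"travel":[0,0,0],"turn":0},{"claw":-1,"travel":[0,0,0],"turn":0}]' 60
python3 -m inch '[{"claw":-1,"travel":[0,0,0.1],"turn":0},{"claw":-1,"travel":[0,0,0.3],"turn":0},{"claw":-1,"travel":[0,0,0.55],"turn":0},{"claw":-1,"travel":[0,0,0.8],"turn":0},{"claw":-1,"travel":[0,0,1.0],"turn":0}]'
```

```text
clock: 10.95
position: [0.3373, 0.0209, 0.041]
ee_rot: [-0.0, 1.0, 0.001, -0.003]
contact_force: [-0.3, 0.1, -0.1]
width: 0.0855
gripper_force: 0.0
clock: 11.35
position: [0.342, 0.0202, 0.0394]
ee_rot: [0.0, 1.0, 0.001, 0.001]
contact_force: [0.1, -0.6, 0.1]
width: 0.0856
gripper_force: 0.0
clock: 11.85
position: [0.3414, 0.0203, 0.0391]
ee_rot: [0.0, 1.0, 0.001, 0.001]
contact_force: [-1.6, 0.4, 8.4]
width: 0.0493
gripper_force: 62.1
clock: 12.35
position: [0.3408, 0.0204, 0.2413]
ee_rot: [0.0, 1.0, 0.001, 0.002]
contact_force: [2.2, 0.1, -1.6]
width: 0.0494
gripper_force: 62.6
```

```bash
python3 -m inch '[{"claw":-1,"travel":[0.1,0.1,0.03],"turn":-0.031},{"claw":-1,"travel":[0.25,0.25,0.06],"turn":-0.031},{"claw":-1,"travel":[0.42,0.42,0.06],"turn":-0.031},{"claw":-1,"travel":[0.55,0.55,0.06],"turn":-0.031},{"claw":-1,"travel":[0.61,0.62,0.06],"turn":-0.031}]'
python3 -m inch '[{"claw":-1,"travel":[0.15,0.15,0],"turn":0},{"claw":-1,"travel":[0.3,0.3,0],"turn":0},{"claw":-1,"travel":[0.45,0.45,0],"turn":0},{"claw":-1,"travel":[0.55,0.55,0],"turn":0},{"claw":-1,"travel":[0.6,0.61,0],"turn":0}]'
python3 -m inch '[{"claw":-1,"travel":[0,0,0],"turn":0},{"claw":-1,"travel":[0,0,0],"turn":0},{"claw":-1,"travel":[0,0,0],"turn":0},{"claw":-1,"travel":[0,0,0],"turn":0}]'
cat >> h.py <<'E'
def hookrail(f, rim):
    st=snap('wrist',f); K,T=cam('wrist',st); q=st['ee_rot']; Rt=R.from_quat([q[1],q[2],q[3],q[0]]).as_matrix(); p=np.array(st['position'])
    Tc=np.array(imaging.camera_params('wrist')['T_tool_cam'])
    print('pos',p,'yaw',np.degrees(np.arctan2(Rt[1,0],Rt[0,0])))
    g=cv2.cvtColor(cv2.imread('pics/'+f),cv2.COLOR_BGR2GRAY).astype(float)
    def t(u,v,h):
        d=Tc[:3,:3]@np.linalg.solve(K,[u,v,1]);o=Tc[:3,3]; return o+d*(-h-o[2])/d[2]
    for n,a,b in(('binL',215,260),('binR',290,335),('railL',140,170),('railR',400,430)):
        pr=np.median(g[:,a:b],1); d=np.diff(pr); 
        for v in np.argsort(-abs(d))[:9]:
            if v<260: print(n,v+.5,round(d[v],1),'rim/rail x %.4f'%t((a+b)/2,v+.5,rim if n[0]=='b' else .185-p[2])[0], end=' | ')
        print()
E
python3 - <<'E'
from h import *
np.set_printoptions(precision=4,suppress=True)
hookrail('w7.png',.021)
E
```

```text
clock: 12.85
position: [0.4646, 0.1464, 0.25]
ee_rot: [-0.0, 0.999, -0.047, 0.0]
contact_force: [-0.2, -0.1, -1.5]
width: 0.0494
gripper_force: 62.9
clock: 13.35
position: [0.5837, 0.2674, 0.2493]
ee_rot: [0.0, 0.999, -0.047, -0.001]
contact_force: [-1.2, 0.1, -1.0]
width: 0.0492
gripper_force: 62.9
clock: 13.75
position: [0.582, 0.2654, 0.2507]
ee_rot: [0.0, 0.999, -0.048, -0.0]
contact_force: [-0.4, -0.3, -1.9]
width: 0.0496
gripper_force: 62.9
pos [0.582  0.2654 0.2507] yaw -5.519189551515548
binL 77.5 -49.0 rim/rail x 0.0850 | binL 67.5 35.0 rim/rail x 0.0874 | binL 76.5 -34.0 rim/rail x 0.0853 | binL 68.5 32.0 rim/rail x 0.0872 | binL 192.5 -29.0 rim/rail x 0.0543 | binL 20.5 28.0 rim/rail x 0.0982 | binL 107.5 24.0 rim/rail x 0.0776 | binL 27.5 -24.0 rim/rail x 0.0967 | 
binR 76.5 -43.0 rim/rail x 0.0853 | binR 77.5 -42.0 rim/rail x 0.0850 | binR 67.5 36.0 rim/rail x 0.0874 | binR 27.5 -35.0 rim/rail x 0.0966 | binR 107.5 31.0 rim/rail x 0.0776 | binR 192.5 -29.0 rim/rail x 0.0543 | binR 68.5 26.0 rim/rail x 0.0872 | binR 19.5 25.0 rim/rail x 0.0984 | binR 106.5 24.0 rim/rail x 0.0778 | 
railL 77.5 -53.5 rim/rail x 0.0860 | railL 20.5 40.5 rim/rail x 0.1104 | railL 68.5 36.0 rim/rail x 0.0900 | railL 19.5 35.5 rim/rail x 0.1108 | railL 67.5 33.0 rim/rail x 0.0905 | railL 78.5 -29.5 rim/rail x 0.0856 | railL 28.5 -28.5 rim/rail x 0.1071 | railL 27.5 -25.5 rim/rail x 0.1075 | railL 76.5 -25.0 rim/rail x 0.0865 | 
railR 76.5 -50.0 rim/rail x 0.0864 | railR 67.5 36.5 rim/rail x 0.0904 | railR 77.5 -35.5 rim/rail x 0.0860 | railR 27.5 -29.0 rim/rail x 0.1074 | railR 66.5 28.0 rim/rail x 0.0908 |
```

```bash
python3 -m inch '[{"claw":-1,"travel":[0.03,0,0],"turn":0},{"claw":-1,"travel":[0.06,-0.005,0],"turn":0},{"claw":-1,"travel":[0.09,-0.01,0],"turn":0},{"claw":-1,"travel":[0.112,-0.011,0],"turn":0},{"claw":-1,"travel":[0.112,-0.011,0],"turn":0}]'
python3 -m inch '[{"claw":-1,"travel":[0,0,0],"turn":0},{"claw":-1,"travel":[0,0,0],"turn":0}]'
python3 -m inch '[{"claw":-1,"travel":[0,0,-0.03],"turn":0},{"claw":-1,"travel":[0,0,-0.06],"turn":0},{"claw":-1,"travel":[0,0,-0.1],"turn":0},{"claw":-1,"travel":[0,0,-0.13],"turn":0},{"claw":-1,"travel":[0,0,-0.15],"turn":0}]'
python3 -m inch '[{"claw":-1,"travel":[0,0,-0.04],"turn":0},{"claw":-1,"travel":[0,0,-0.08],"turn":0},{"claw":-1,"travel":[0,0,-0.12],"turn":0},{"claw":-1,"travel":[0,0,-0.15],"turn":0},{"claw":-1,"travel":[0,0,-0.15],"turn":0}]'
```

```text
clock: 14.3
position: [0.6061, 0.264, 0.25]
ee_rot: [0.0, 0.999, -0.048, 0.0]
contact_force: [-0.3, 0.5, -1.6]
width: 0.0492
gripper_force: 62.9
clock: 14.5
position: [0.605, 0.2642, 0.2502]
ee_rot: [0.0, 0.999, -0.048, -0.0]
contact_force: [0.3, 1.1, -1.6]
width: 0.0494
gripper_force: 62.9
clock: 15.0
position: [0.6048, 0.2641, 0.2192]
ee_rot: [0.0, 0.999, -0.048, -0.001]
contact_force: [-0.9, 0.6, -1.3]
width: 0.0495
gripper_force: 62.9
clock: 15.5
position: [0.6046, 0.264, 0.1889]
ee_rot: [0.0, 0.999, -0.048, -0.001]
contact_force: [0.4, 0.5, -2.1]
width: 0.0493
gripper_force: 62.9
```

```bash
python3 -m inch '[{"claw":-1,"travel":[0,0,-0.02],"turn":0},{"claw":-1,"travel":[0,0,-0.04],"turn":0},{"claw":-1,"travel":[0,0,-0.05],"turn":0},{"claw":-1,"travel":[0,0,-0.05],"turn":0}]'
python3 -m inch '[{"claw":-1,"travel":[0,0,-0.01],"turn":0},{"claw":-1,"travel":[0,0,-0.02],"turn":0},{"claw":-1,"travel":[0,0,-0.03],"turn":0},{"claw":-1,"travel":[0,0,-0.03],"turn":0}]'
python3 -m inch '[{"claw":-1,"travel":[0,0,-0.01],"turn":0},{"claw":-1,"travel":[0,0,-0.02],"turn":0},{"claw":-1,"travel":[0,0,-0.02],"turn":0}]'
```

```text
clock: 15.9
position: [0.605, 0.2641, 0.18]
ee_rot: [0.0, 0.999, -0.048, -0.0]
contact_force: [-0.8, -0.1, -1.4]
width: 0.0493
gripper_force: 62.9
clock: 16.3
position: [0.605, 0.2641, 0.1739]
ee_rot: [0.0, 0.999, -0.048, -0.0]
contact_force: [-0.7, -0.1, -1.6]
width: 0.0495
gripper_force: 62.9
clock: 16.6
position: [0.6054, 0.2641, 0.1701]
ee_rot: [0.0, 0.999, -0.048, 0.0]
contact_force: [0.7, -0.2, -1.6]
width: 0.0494
gripper_force: 62.9
```

```bash
python3 -m inch '[{"claw":-1,"travel":[0,0,-0.01],"turn":0},{"claw":-1,"travel":[0,0,-0.02],"turn":0},{"claw":-1,"travel":[0,0,-0.02],"turn":0}]'
python3 -m inch '[{"claw":-1,"travel":[-0.01,0,0],"turn":0},{"claw":-1,"travel":[-0.02,0,0],"turn":0},{"claw":-1,"travel":[-0.02,0,0],"turn":0}]'
```

```text
clock: 16.9
position: [0.606, 0.2642, 0.1679]
ee_rot: [-0.0, 0.999, -0.048, 0.001]
contact_force: [-0.9, -0.2, 4.2]
width: 0.0492
gripper_force: 63.5
clock: 17.2
position: [0.6059, 0.2643, 0.1676]
ee_rot: [-0.001, 0.999, -0.048, 0.005]
contact_force: [8.8, -0.5, 0.0]
width: 0.0491
gripper_force: 62.8
```

```bash
python3 -m inch '[{"claw":-1,"travel":[0.02,0,0],"turn":0},{"claw":-1,"travel":[0.02,0,0],"turn":0}]'
python3 -m inch '[{"claw":1,"travel":[0,0,0],"turn":0},{"claw":1,"travel":[0,0,0],"turn":0},{"claw":1,"travel":[0,0,0],"turn":0},{"claw":1,"travel":[0,0,0],"turn":0},{"claw":1,"travel":[0,0,0],"turn":0}]'
python3 -m inch '[{"claw":1,"travel":[0,0,0.05],"turn":0},{"claw":1,"travel":[0,0,0.15],"turn":0},{"claw":1,"travel":[0,0,0.3],"turn":0},{"claw":1,"travel":[0,0,0.41],"turn":0},{"claw":1,"travel":[0,0,0.41],"turn":0}]'
```

```text
clock: 17.4
position: [0.606, 0.2643, 0.1679]
ee_rot: [-0.0, 0.999, -0.048, 0.001]
contact_force: [-0.4, -1.1, 5.7]
width: 0.0491
gripper_force: 63.8
clock: 17.9
position: [0.605, 0.2642, 0.166]
ee_rot: [0.0, 0.999, -0.048, -0.0]
contact_force: [0.5, 0.1, 0.4]
width: 0.0853
gripper_force: 0.0
clock: 18.4
position: [0.6072, 0.2648, 0.2532]
ee_rot: [-0.001, 0.999, -0.048, 0.004]
contact_force: [0.1, 0.3, 0.7]
width: 0.086
gripper_force: 0.0
```

```bash
python3 -m inch '[{"claw":1,"travel":[0,-0.25,0],"turn":0.056},{"claw":1,"travel":[0,-0.5,0],"turn":0.056},{"claw":1,"travel":[0,-0.75,0],"turn":0.056},{"claw":1,"travel":[0,-0.97,0],"turn":0.056},{"claw":1,"travel":[0,-0.97,0],"turn":0.056}]'
python3 -m inch '[{"claw":1,"travel":[0,-0.25,0],"turn":0},{"claw":1,"travel":[0,-0.5,0],"turn":0},{"claw":1,"travel":[0,-0.75,0],"turn":0},{"claw":1,"travel":[0,-0.97,0],"turn":0},{"claw":1,"travel":[0,-0.97,0],"turn":0}]'
python3 -m inch '[{"claw":1,"travel":[0,-0.25,0],"turn":0},{"claw":1,"travel":[0,-0.5,0],"turn":0},{"claw":1,"travel":[0,-0.75,0],"turn":0},{"claw":1,"travel":[0,-0.97,0],"turn":0},{"claw":1,"travel":[0,-0.97,0],"turn":0}]'
python3 -m inch '[{"claw":1,"travel":[0,0,0],"turn":0},{"claw":1,"travel":[0,0,0],"turn":0},{"claw":1,"travel":[0,0,0],"turn":0}]'
python3 - <<'E'
from h import *
np.set_printoptions(precision=5,suppress=True)
st=snap('wrist','w8.png'); print(st['position'],st['ee_rot'])
snap('scene','s8.png')
a=cv2.imread('pics/w8.png')[:300,90:490]; a=cv2.resize(a,(800,600))[:,:]; 
b=cv2.resize(cv2.imread('pics/raw_s8.png')[190:290,280:430],(360,240),interpolation=cv2.INTER_CUBIC)
a=cv2.resize(a,(800,600)); a[360:,440:]=b; cv2.imwrite('pics/v8.png',a)
E
```

```text
clock: 18.9
position: [0.6048, 0.0646, 0.2476]
ee_rot: [0.002, 0.999, 0.037, -0.001]
contact_force: [-0.3, 1.3, -0.0]
width: 0.0856
gripper_force: 0.0
clock: 19.4
position: [0.6051, -0.1288, 0.2474]
ee_rot: [0.001, 0.999, 0.037, -0.001]
contact_force: [-1.3, 1.0, 0.3]
width: 0.0854
gripper_force: 0.0
clock: 19.9
position: [0.6052, -0.3225, 0.2468]
ee_rot: [0.001, 0.999, 0.038, -0.0]
contact_force: [-0.6, 1.2, 0.2]
width: 0.0856
gripper_force: 0.0
clock: 20.2
position: [0.6056, -0.3157, 0.2484]
ee_rot: [-0.0, 0.999, 0.041, -0.0]
contact_force: [0.6, -0.2, -0.3]
width: 0.0855
gripper_force: 0.0
[ 0.60559 -0.3157   0.24842] [-0.00035  0.99915  0.04121 -0.00001]
```

View pics/v8.png

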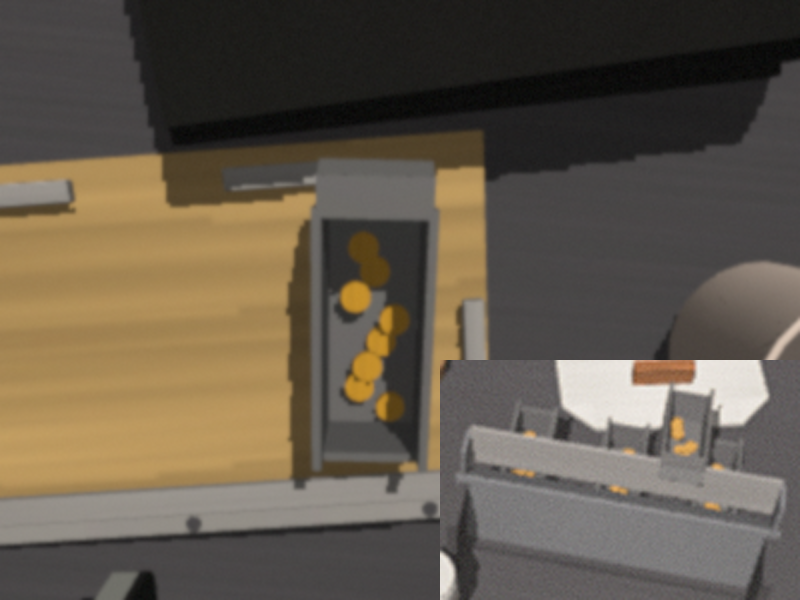

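```bash
python3 - <<'E'
from h import *
np.set_printoptions(precision=4,suppress=True)
c=cam('wrist');W=lambda u,v,z: px2w('wrist',90+u/2,v/2,z,c)
for p in((374.5,212,.07),(374.5,219,.07),(370,470,.07),(313,210,.07),(436,210,.07),(314,470,.07),(427,470,.07)): print(p,W(*p))
print('jig back right',W(484,131,.01),'lip far edge',W(0,497,.026),W(430,487,.026),'stops',W(225,188,.018),W(316,180,.018),W(463,300,.018), W(70,182,.018))
E
```

```text
(374.5, 212, 0.07) [ 0.6718 -0.3122  0.07  ]
(374.5, 219, 0.07) [ 0.6692 -0.3125  0.07  ]
(370, 470, 0.07) [ 0.564  -0.3192  0.07  ]
(313, 210, 0.07) [ 0.6706 -0.2884  0.07  ]
(436, 210, 0.07) [ 0.6745 -0.3359  0.07  ]
(314, 470, 0.07) [ 0.562 -0.295  0.07 ]
(427, 470, 0.07) [ 0.566  -0.3438  0.07  ]
jig back right [ 0.7074 -0.3588  0.01  ] lip far edge [ 0.516  -0.1361  0.026 ] [ 0.539  -0.3513  0.026 ] stops [ 0.6737 -0.2448  0.018 ] [ 0.6805 -0.2854  0.018 ] [ 0.6323 -0.3575  0.018 ] [ 0.6706 -0.1755  0.018 ]
```

```bash
python3 -m inch '[{"claw":1,"travel":[0.06,0,-0.2],"turn":-0.0045},{"claw":1,"travel":[0.06,0,-0.4],"turn":-0.0045},{"claw":1,"travel":[0.06,0,-0.65],"turn":-0.0045},{"claw":1,"travel":[0.06,0,-0.85],"turn":-0.0045},{"claw":1,"travel":[0.06,0,-1.0],"turn":-0.0045}]'
python3 -m inch '[{"claw":1,"travel":[0,0,0],"turn":0},{"claw":1,"travel":[0,0,0],"turn":0},{"claw":1,"travel":[0,0,0],"turn":0}]'
python3 -m inch '[{"claw":-1,"travel":[0,0,0],"turn":0},{"claw":-1,"travel":[0,0,0],"turn":0},{"claw":-1,"travel":[0,0,0],"turn":0},{"claw":-1,"travel":[0,0,0],"turn":0},{"claw":-1,"travel":[0,0,0],"turn":0}]' 60
python3 -m inch '[{"claw":-1,"travel":[0,0,0.1],"turn":0},{"claw":-1,"travel":[0,0,0.3],"turn":0},{"claw":-1,"travel":[0,0,0.55],"turn":0},{"claw":-1,"travel":[0,0,0.8],"turn":0},{"claw":-1,"travel":[0,0,1.0],"turn":0}]'
```

```text
clock: 20.8
position: [0.6163, -0.316, 0.0456]
ee_rot: [-0.001, 0.999, 0.034, -0.001]
contact_force: [0.1, -0.5, 0.3]
width: 0.0852
gripper_force: 0.0
clock: 21.1
position: [0.6189, -0.3184, 0.051]
ee_rot: [0.001, 0.999, 0.033, 0.002]
contact_force: [0.3, -0.2, 0.4]
width: 0.0855
gripper_force: 0.0
clock: 21.6
position: [0.618, -0.318, 0.0501]
ee_rot: [0.001, 0.999, 0.033, 0.001]
contact_force: [-0.1, 1.2, 6.0]
width: 0.0493
gripper_force: 63.4
clock: 22.1
position: [0.6173, -0.3181, 0.2516]
ee_rot: [0.001, 0.999, 0.033, 0.001]
contact_force: [1.0, -0.1, -2.3]
width: 0.0493
gripper_force: 62.6
```

```bash
python3 -m inch '[{"claw":-1,"travel":[-0.05,0.12,0],"turn":-0.051},{"claw":-1,"travel":[-0.1,0.3,0],"turn":-0.051},{"claw":-1,"travel":[-0.2,0.5,0],"turn":-0.051},{"claw":-1,"travel":[-0.23,0.65,0],"turn":-0.051},{"claw":-1,"travel":[-0.23,0.75,0],"turn":-0.051}]'
python3 -m inch '[{"claw":-1,"travel":[0,0.2,0],"turn":0},{"claw":-1,"travel":[0,0.4,0],"turn":0},{"claw":-1,"travel":[0,0.6,0],"turn":0},{"claw":-1,"travel":[0,0.7,0],"turn":0},{"claw":-1,"travel":[0,0.75,0],"turn":0}]'
python3 -m inch '[{"claw":-1,"travel":[0,0.2,0],"turn":0},{"claw":-1,"travel":[0,0.4,0],"turn":0},{"claw":-1,"travel":[0,0.6,0],"turn":0},{"claw":-1,"travel":[0,0.7,0],"turn":0},{"claw":-1,"travel":[0,0.74,0],"turn":0}]'
python3 -m inch '[{"claw":-1,"travel":[0,0,0],"turn":0},{"claw":-1,"travel":[0,0,0],"turn":0},{"claw":-1,"travel":[0,0,0],"turn":0},{"claw":-1,"travel":[0,0,0],"turn":0}]'
python3 - <<'E'
from h import *
np.set_printoptions(precision=4,suppress=True)
hookrail('w9.png',.0199)
E
```

```text
clock: 22.6
position: [0.5694, -0.1655, 0.2485]
ee_rot: [-0.0, 0.999, -0.047, -0.001]
contact_force: [0.1, 0.1, -1.3]
width: 0.0491
gripper_force: 62.7
clock: 23.1
position: [0.5707, -0.0158, 0.2483]
ee_rot: [-0.0, 0.999, -0.046, -0.0]
contact_force: [0.3, -0.8, -2.1]
width: 0.0493
gripper_force: 62.8
clock: 23.6
position: [0.5712, 0.1314, 0.2481]
ee_rot: [0.0, 0.999, -0.046, -0.0]
contact_force: [-0.1, -1.0, -1.9]
width: 0.0497
gripper_force: 63.1
clock: 24.0
position: [0.5714, 0.1289, 0.2484]
ee_rot: [0.0, 0.999, -0.048, 0.0]
contact_force: [0.0, -0.7, -1.2]
width: 0.0495
gripper_force: 63.1
pos [0.5714 0.1289 0.2484] yaw -5.480545240677659
binL 82.5 -51.0 rim/rail x 0.0838 | binL 81.5 -46.0 rim/rail x 0.0841 | binL 72.5 37.0 rim/rail x 0.0863 | binL 31.5 -34.0 rim/rail x 0.0959 | binL 114.5 29.0 rim/rail x 0.0757 | binL 71.5 27.0 rim/rail x 0.0865 | binL 244.5 27.0 rim/rail x 0.0378 | binL 199.5 -27.0 rim/rail x 0.0519 | 
binR 81.5 -55.0 rim/rail x 0.0840 | binR 82.5 -46.0 rim/rail x 0.0838 | binR 72.5 37.0 rim/rail x 0.0862 | binR 71.5 29.0 rim/rail x 0.0865 | binR 199.5 -27.0 rim/rail x 0.0519 | binR 31.5 -25.0 rim/rail x 0.0959 | binR 23.5 25.0 rim/rail x 0.0977 | binR 80.5 -24.0 rim/rail x 0.0843 | binR 30.5 -23.0 rim/rail x 0.0961 | 
railL 82.5 -57.0 rim/rail x 0.0838 | railL 31.5 -34.5 rim/rail x 0.1055 | railL 72.5 33.5 rim/rail x 0.0882 | railL 81.5 -33.0 rim/rail x 0.0842 | railL 83.5 -31.0 rim/rail x 0.0833 | 
railR 81.5 -45.0 rim/rail x 0.0842 | railR 22.5 42.0 rim/rail x 0.1092 | railR 72.5 36.0 rim/rail x 0.0881 | railR 23.5 34.0 rim/rail x 0.1088 | railR 71.5 33.5 rim/rail x 0.0886 | railR 30.5 -28.5 rim/rail x 0.1059 | railR 21.5 22.5 rim/rail x 0.1096 | railR 80.5 -22.0 rim/rail x 0.0846 |
```

```bash
python3 -m inch '[{"claw":-1,"travel":[0.03,0,0],"turn":0},{"claw":-1,"travel":[0.06,-0.005,0],"turn":0},{"claw":-1,"travel":[0.09,-0.01,0],"turn":0},{"claw":-1,"travel":[0.115,-0.011,0],"turn":0},{"claw":-1,"travel":[0.115,-0.011,0],"turn":0}]'
python3 -m inch '[{"claw":-1,"travel":[0,0,0],"turn":0},{"claw":-1,"travel":[0,0,0],"turn":0}]'
python3 -m inch '[{"claw":-1,"travel":[0,0,-0.03],"turn":0},{"claw":-1,"travel":[0,0,-0.06],"turn":0},{"claw":-1,"travel":[0,0,-0.1],"turn":0},{"claw":-1,"travel":[0,0,-0.13],"turn":0},{"claw":-1,"travel":[0,0,-0.15],"turn":0}]'
python3 -m inch '[{"claw":-1,"travel":[0,0,-0.04],"turn":0},{"claw":-1,"travel":[0,0,-0.08],"turn":0},{"claw":-1,"travel":[0,0,-0.12],"turn":0},{"claw":-1,"travel":[0,0,-0.15],"turn":0},{"claw":-1,"travel":[0,0,-0.15],"turn":0}]'
```

```text
clock: 24.55
position: [0.5952, 0.1279, 0.2481]
ee_rot: [0.0, 0.999, -0.047, 0.0]
contact_force: [0.2, 0.4, -1.3]
width: 0.0493
gripper_force: 63.1
clock: 24.75
position: [0.594, 0.1281, 0.2482]
ee_rot: [0.0, 0.999, -0.047, -0.0]
contact_force: [0.1, -0.6, -1.0]
width: 0.0492
gripper_force: 63.1
clock: 25.25
position: [0.5938, 0.1279, 0.2172]
ee_rot: [0.0, 0.999, -0.047, -0.001]
contact_force: [-0.1, -0.8, -2.5]
width: 0.0493
gripper_force: 63.1
clock: 25.75
position: [0.5935, 0.1279, 0.187]
ee_rot: [0.0, 0.999, -0.047, -0.001]
contact_force: [-0.3, 0.8, -1.6]
width: 0.0494
gripper_force: 63.1
```

```bash
python3 -m inch '[{"claw":-1,"travel":[0,0,-0.02],"turn":0},{"claw":-1,"travel":[0,0,-0.04],"turn":0},{"claw":-1,"travel":[0,0,-0.05],"turn":0},{"claw":-1,"travel":[0,0,-0.05],"turn":0}]'
python3 -m inch '[{"claw":-1,"travel":[0,0,-0.01],"turn":0},{"claw":-1,"travel":[0,0,-0.02],"turn":0},{"claw":-1,"travel":[0,0,-0.03],"turn":0},{"claw":-1,"travel":[0,0,-0.03],"turn":0}]'
python3 -m inch '[{"claw":-1,"travel":[0,0,-0.01],"turn":0},{"claw":-1,"travel":[0,0,-0.02],"turn":0},{"claw":-1,"travel":[0,0,-0.02],"turn":0}]'
python3 -m inch '[{"claw":-1,"travel":[-0.01,0,0],"turn":0},{"claw":-1,"travel":[-0.025,0,0],"turn":0},{"claw":-1,"travel":[-0.025,0,0],"turn":0}]'
```

```text
clock: 26.15
position: [0.594, 0.128, 0.178]
ee_rot: [0.0, 0.999, -0.047, -0.0]
contact_force: [-0.5, 0.5, -2.1]
width: 0.0493
gripper_force: 63.1
clock: 26.55
position: [0.5945, 0.128, 0.1722]
ee_rot: [0.0, 0.999, -0.047, 0.0]
contact_force: [1.0, 0.4, -1.5]
width: 0.0496
gripper_force: 63.1
clock: 26.85
position: [0.5955, 0.128, 0.1689]
ee_rot: [-0.0, 0.999, -0.047, 0.002]
contact_force: [3.2, -0.1, 0.5]
width: 0.0495
gripper_force: 63.3
clock: 27.15
position: [0.5954, 0.128, 0.1688]
ee_rot: [-0.001, 0.999, -0.047, 0.007]
contact_force: [14.9, -0.3, -6.7]
width: 0.0493
gripper_force: 63.8
```

```bash
python3 -m inch '[{"claw":-1,"travel":[0.03,0,-0.01],"turn":0},{"claw":-1,"travel":[0.03,0,-0.01],"turn":0}]'
python3 -m inch '[{"claw":1,"travel":[0,0,0],"turn":0},{"claw":1,"travel":[0,0,0],"turn":0},{"claw":1,"travel":[0,0,0],"turn":0},{"claw":1,"travel":[0,0,0],"turn":0},{"claw":1,"travel":[0,0,0],"turn":0}]'
python3 -m inch '[{"claw":1,"travel":[0,0,0.05],"turn":0},{"claw":1,"travel":[0,0,0.15],"turn":0},{"claw":1,"travel":[0,0,0.3],"turn":0},{"claw":1,"travel":[0,0,0.41],"turn":0},{"claw":1,"travel":[0,0,0.41],"turn":0}]'
python3 -m inch '[{"claw":1,"travel":[-0.2,0.2,0],"turn":0.2},{"claw":1,"travel":[-0.4,0.3,0],"turn":0.2},{"claw":1,"travel":[-0.6,0.45,0],"turn":0.2},{"claw":1,"travel":[-0.8,0.6,0],"turn":0.2},{"claw":1,"travel":[-0.95,0.61,0],"turn":0.2}]'
python3 -m inch '[{"claw":1,"travel":[0,0,0],"turn":0.22},{"claw":1,"travel":[0,0,0],"turn":0.22},{"claw":1,"travel":[0,0,0],"turn":0.22},{"claw":1,"travel":[0,0,0],"turn":0.22},{"claw":1,"travel":[0,0,0],"turn":0.22}]'
python3 -m inch '[{"claw":1,"travel":[0,0,0],"turn":0.163},{"claw":1,"travel":[0,0,0],"turn":0.163},{"claw":1,"travel":[0,0,0],"turn":0.163},{"claw":1,"travel":[0,0,0],"turn":0.163},{"claw":1,"travel":[0,0,0],"turn":0.163}]'
python3 -m inch '[{"claw":1,"travel":[0,0,0],"turn":0},{"claw":1,"travel":[0,0,0],"turn":0},{"claw":1,"travel":[0,0,0],"turn":0}]'
python3 - <<'E'
from h import *
np.set_printoptions(precision=5,suppress=True)
st=snap('wrist','w10.png'); print(st['position'],st['ee_rot'])
snap('top','t10.png')
a=cv2.resize(cv2.imread('pics/w10.png'),(800,600))
b=cv2.resize(cv2.imread('pics/raw_t10.png')[155:235,150:290],(350,200),interpolation=cv2.INTER_CUBIC)
a[400:,450:]=b; cv2.imwrite('pics/v10.png',a)
E
```

```text
clock: 27.35
position: [0.5959, 0.128, 0.1674]
ee_rot: [-0.0, 0.999, -0.047, 0.001]
contact_force: [0.4, 0.9, 3.5]
width: 0.0496
gripper_force: 65.6
clock: 27.85
position: [0.5949, 0.128, 0.1661]
ee_rot: [0.0, 0.999, -0.047, -0.0]
contact_force: [-0.3, 0.4, -0.6]
width: 0.0855
gripper_force: 0.0
clock: 28.35
position: [0.5973, 0.1282, 0.2528]
ee_rot: [-0.001, 0.999, -0.047, 0.004]
contact_force: [0.4, 0.3, -0.0]
width: 0.0853
gripper_force: 0.0
clock: 28.85
position: [0.4023, 0.2521, 0.2477]
ee_rot: [-0.001, 0.964, 0.267, -0.001]
contact_force: [0.4, -0.5, 0.2]
width: 0.0855
gripper_force: 0.0
clock: 29.35
position: [0.4046, 0.2498, 0.2477]
ee_rot: [-0.0, 0.817, 0.577, -0.001]
contact_force: [0.0, 0.7, 0.7]
width: 0.0852
gripper_force: 0.0
clock: 29.85
position: [0.4047, 0.2498, 0.2477]
ee_rot: [-0.0, 0.646, 0.763, -0.001]
contact_force: [-0.6, 0.7, 0.0]
width: 0.0854
gripper_force: 0.0
clock: 30.15
position: [0.4052, 0.2499, 0.2482]
ee_rot: [-0.0, 0.646, 0.763, -0.0]
contact_force: [0.2, 0.4, -0.2]
width: 0.0856
gripper_force: 0.0
[0.40516 0.24994 0.24823] [-0.       0.64598  0.76335 -0.00007]
```

View pics/v10.png

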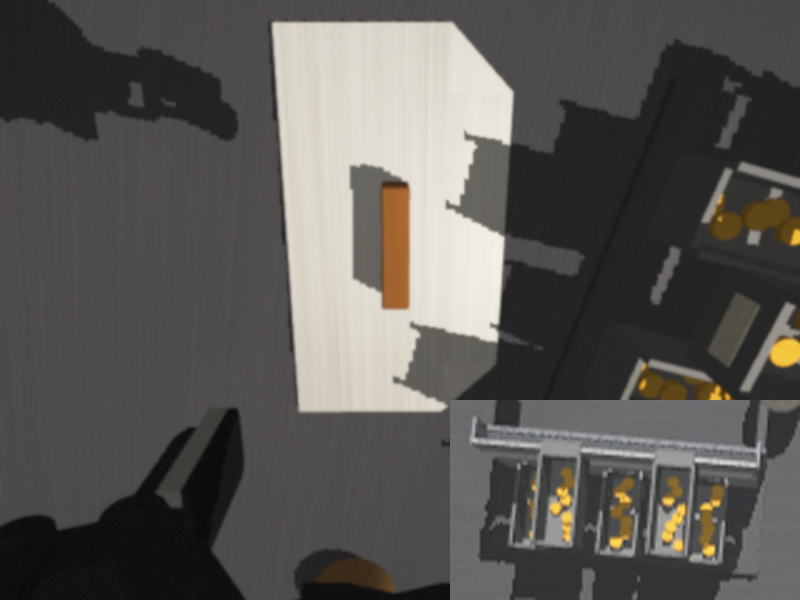

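Both bins hang properly. The handle in the view spans (382–409, 183–308). Before lifting the plate, I look straight down at the emptied jig for its exact pose.

```bash
python3 - <<'E'
from h import *
np.set_printoptions(precision=4,suppress=True)
c=cam('wrist');W=lambda u,v,z: px2w('wrist',u*.7,v*.7,z,c)
for p in((382,183,.04),(409,183,.04),(382,308,.04),(409,308,.04)): print(W(*p))
for p in((273,22,.006),(299,411,.006)): print('edge',W(*p))
E
python3 -m inch '[{"claw":1,"travel":[0.1,-0.2,0.1],"turn":0},{"claw":1,"travel":[0.2,-0.4,0.2],"turn":0},{"claw":1,"travel":[0.3,-0.6,0.3],"turn":0},{"claw":1,"travel":[0.4,-0.8,0.4],"turn":0},{"claw":1,"travel":[0.45,-1.0,0.5],"turn":0}]'
python3 -m inch '[{"claw":1,"travel":[0.1,-0.2,0],"turn":0},{"claw":1,"travel":[0.2,-0.4,0],"turn":0},{"claw":1,"travel":[0.3,-0.6,0],"turn":0},{"claw":1,"travel":[0.4,-0.8,0],"turn":0},{"claw":1,"travel":[0.45,-1.0,0],"turn":0}]'
python3 -m inch '[{"claw":1,"travel":[0,0,0],"turn":0},{"claw":1,"travel":[0,0,0],"turn":0},{"claw":1,"travel":[0,0,0],"turn":0},{"claw":1,"travel":[0,0,0],"turn":0}]'
python3 - <<'E'
from h import *
np.set_printoptions(precision=5,suppress=True)
st=snap('wrist','v11.png',None,1.42); print(st['position'],st['ee_rot'])
E
```

```text
[0.3901 0.2932 0.04  ]
[0.4063 0.2959 0.04  ]
[0.4028 0.2136 0.04  ]
[0.4202 0.2166 0.04  ]
edge [0.3091 0.3737 0.006 ]
edge [0.3539 0.1073 0.006 ]
clock: 30.75
position: [0.4966, 0.0482, 0.3491]
ee_rot: [0.0, 0.646, 0.763, 0.0]
contact_force: [0.6, 0.5, -0.4]
width: 0.0853
gripper_force: 0.0
clock: 31.25
position: [0.5866, -0.152, 0.3478]
ee_rot: [0.0, 0.646, 0.763, 0.0]
contact_force: [0.2, 0.5, 0.4]
width: 0.085
gripper_force: 0.0
clock: 31.65
position: [0.5849, -0.1487, 0.3488]
ee_rot: [0.0, 0.645, 0.764, 0.0]
contact_force: [0.5, -0.2, 0.4]
width: 0.0853
gripper_force: 0.0
[ 0.58491 -0.14867  0.34876] [0.0001  0.64522 0.764   0.00026]
```

View pics/v11.png

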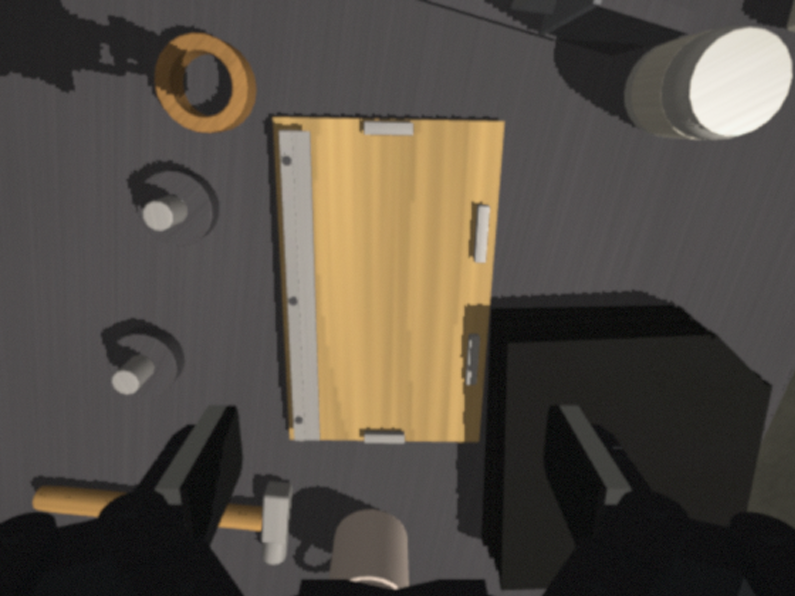

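```bash
python3 - <<'E'
from h import *
np.set_printoptions(precision=4,suppress=True)
c=cam('wrist');W=lambda u,v,z: px2w('wrist',u/1.42,v/1.42,z,c)
P={}
for n,p in dict(li0=(309,131,.026),li1=(319,439,.026),lo0=(280,131,.026),lo1=(291,438,.026),s1a=(477,206,.018),s1b=(474,261,.018),s2a=(470,336,.018),s2b=(466,384,.018),t0=(363,134,.018),t1=(412,134,.018),b0=(363,431,.018),b1=(404,431,.018),c0=(273,117,.01),c1=(503,121,.01),c2=(480,441,.01),c3=(289,440,.01)).items():
    P[n]=W(*p)[:2]; print(n,P[n])
y=lambda a,b: np.degrees(np.arctan2((P[b]-P[a])[0],-(P[b]-P[a])[1]))
print('yaws',y('li0','li1'),y('lo0','lo1'),y('s1a','s2b'),y('c0','c3'),y('c1','c2'))
th=np.radians(8.6); ex=np.array([np.cos(th),np.sin(th)]); ey=np.array([-ex[1],ex[0]])
for n in P: print(n,'x %.4f y %.4f'%(P[n]@ex,P[n]@ey))
print('knobs',W(158,215,.056),W(125,381,.056),'tape',W(205,83,.03))
E
```

```text
li0 [ 0.5076 -0.0888]
li1 [ 0.5505 -0.3707]
lo0 [ 0.4848 -0.0927]
lo1 [ 0.5236 -0.3741]
s1a [ 0.654  -0.1257]
s1b [ 0.6619 -0.1732]
s2a [ 0.6737 -0.2435]
s2b [ 0.6805 -0.2925]
t0 [ 0.55   -0.0842]
t1 [ 0.5892 -0.0775]
b0 [ 0.5916 -0.3598]
b1 [ 0.6313 -0.3531]
c0 [ 0.4749 -0.0836]
c1 [ 0.6614 -0.0552]
c2 [ 0.7098 -0.3569]
c3 [ 0.5201 -0.3877]
yaws 8.657381471848801 7.848789676110037 9.013814096231163 8.451764586717447 9.128333166430766
li0 x 0.4886 y -0.1637
li1 x 0.4889 y -0.4488
lo0 x 0.4655 y -0.1641
lo1 x 0.4617 y -0.4482
s1a x 0.6279 y -0.2221
s1b x 0.6286 y -0.2703
s2a x 0.6297 y -0.3415
s2b x 0.6291 y -0.3909
t0 x 0.5312 y -0.1655
t1 x 0.5710 y -0.1648
b0 x 0.5311 y -0.4443
b1 x 0.5714 y -0.4436
c0 x 0.4571 y -0.1537
c1 x 0.6457 y -0.1535
c2 x 0.6485 y -0.4590
c3 x 0.4563 y -0.4612
knobs [ 0.4028 -0.1693  0.056 ] [ 0.3784 -0.3202  0.056 ] tape [ 0.4252 -0.067   0.03  ]
```

```bash
python3 -m inch '[{"claw":1,"travel":[-0.1,0.2,0],"turn":0},{"claw":1,"travel":[-0.2,0.4,0],"turn":0},{"claw":1,"travel":[-0.3,0.6,0],"turn":0},{"claw":1,"travel":[-0.4,0.8,0],"turn":0},{"claw":1,"travel":[-0.45,1.0,0],"turn":0}]'
python3 -m inch '[{"claw":1,"travel":[-0.1,0.2,-0.1],"turn":0},{"claw":1,"travel":[-0.2,0.4,-0.2],"turn":0},{"claw":1,"travel":[-0.3,0.6,-0.3],"turn":0},{"claw":1,"travel":[-0.4,0.8,-0.4],"turn":0},{"claw":1,"travel":[-0.45,1.0,-0.5],"turn":0}]'
python3 -m inch '[{"claw":1,"travel":[0,0.015,-0.2],"turn":0},{"claw":1,"travel":[0,0.015,-0.4],"turn":0},{"claw":1,"travel":[0,0.015,-0.55],"turn":0},{"claw":1,"travel":[0,0.015,-0.7],"turn":0},{"claw":1,"travel":[0,0.015,-0.7],"turn":0}]'
python3 -m inch '[{"claw":1,"travel":[0,0,0],"turn":0},{"claw":1,"travel":[0,0,0],"turn":0},{"claw":1,"travel":[0,0,0],"turn":0},{"claw":1,"travel":[0,0,0],"turn":0}]'
```

```text
clock: 32.2
position: [0.4928, 0.0522, 0.3491]
ee_rot: [0.0, 0.645, 0.764, 0.0]
contact_force: [1.0, 0.0, -0.2]
width: 0.0857
gripper_force: 0.0
clock: 32.7
position: [0.4024, 0.2518, 0.2484]
ee_rot: [0.0, 0.645, 0.764, 0.001]
contact_force: [-0.1, 0.1, -0.7]
width: 0.0856
gripper_force: 0.0
clock: 33.2
position: [0.4017, 0.2523, 0.1055]
ee_rot: [-0.002, 0.645, 0.764, -0.004]
contact_force: [-0.6, -0.1, 0.7]
width: 0.0855
gripper_force: 0.0
clock: 33.6
position: [0.406, 0.2533, 0.1096]
ee_rot: [0.001, 0.646, 0.764, 0.001]
contact_force: [-0.6, -0.0, -0.8]
width: 0.0853
gripper_force: 0.0
```

```bash
python3 -m inch '[{"claw":1,"travel":[0,0,-0.12],"turn":0},{"claw":1,"travel":[0,0,-0.24],"turn":0},{"claw":1,"travel":[0,0,-0.34],"turn":0},{"claw":1,"travel":[0,0,-0.39],"turn":0},{"claw":1,"travel":[0,0,-0.39],"turn":0}]'
python3 -m inch '[{"claw":1,"travel":[0,0,0],"turn":0},{"claw":1,"travel":[0,0,0],"turn":0},{"claw":-1,"travel":[0,0,0],"turn":0},{"claw":-1,"travel":[0,0,0],"turn":0},{"claw":-1,"travel":[0,0,0],"turn":0}]' 100
python3 -m inch '[{"claw":-1,"travel":[0,0,0],"turn":0},{"claw":-1,"travel":[0,0,0],"turn":0},{"claw":-1,"travel":[0,0,0],"turn":0},{"claw":-1,"travel":[0,0,0],"turn":0},{"claw":-1,"travel":[0,0,0],"turn":0}]' 100
```

```text
clock: 34.1
position: [0.4047, 0.2527, 0.0297]
ee_rot: [-0.0, 0.646, 0.763, -0.001]
contact_force: [0.3, 0.2, 0.3]
width: 0.0856
gripper_force: 0.0
clock: 34.6
position: [0.4055, 0.2531, 0.0307]
ee_rot: [0.0, 0.646, 0.764, 0.0]
contact_force: [-0.6, -0.4, 0.1]
width: 0.0438
gripper_force: 0.0
clock: 35.1
position: [0.4051, 0.253, 0.0307]
ee_rot: [-0.0, 0.646, 0.764, -0.0]
contact_force: [-1.3, 0.4, 6.0]
width: 0.0161
gripper_force: 98.8
```

```bash
python3 -m inch '[{"claw":-1,"travel":[0,0,0.1],"turn":0},{"claw":-1,"travel":[0,0,0.2],"turn":0},{"claw":-1,"travel":[0,0,0.35],"turn":0},{"claw":-1,"travel":[0,0,0.5],"turn":0},{"claw":-1,"travel":[0,0,0.6],"turn":0}]'
python3 -m inch '[{"claw":-1,"travel":[0,-0.1,0],"turn":0},{"claw":-1,"travel":[0,-0.3,0],"turn":0},{"claw":-1,"travel":[0,-0.5,0],"turn":0},{"claw":-1,"travel":[0,-0.7,0],"turn":0},{"claw":-1,"travel":[0,-0.9,0],"turn":0}]'
python3 -m inch '[{"claw":-1,"travel":[0.1,-0.2,0],"turn":-0.005},{"claw":-1,"travel":[0.2,-0.4,0],"turn":-0.005},{"claw":-1,"travel":[0.3,-0.6,0],"turn":-0.005},{"claw":-1,"travel":[0.4,-0.8,0],"turn":-0.005},{"claw":-1,"travel":[0.5,-0.95,0],"turn":-0.005}]'
python3 -m inch '[{"claw":-1,"travel":[0.1,-0.1,0],"turn":0},{"claw":-1,"travel":[0.3,-0.3,0],"turn":0},{"claw":-1,"travel":[0.4,-0.4,0],"turn":0},{"claw":-1,"travel":[0.5,-0.5,0],"turn":0},{"claw":-1,"travel":[0.5,-0.5,0],"turn":0}]'
python3 -m inch '[{"claw":-1,"travel":[0,0,0],"turn":0},{"claw":-1,"travel":[0,0,0],"turn":0},{"claw":-1,"travel":[0,0,0],"turn":0},{"claw":-1,"travel":[0,0,0],"turn":0}]'
python3 - <<'E'
from h import *
np.set_printoptions(precision=5,suppress=True)
st=snap('wrist','w12.png'); print(st['position'],st['ee_rot'])
E
```

```text
clock: 35.6
position: [0.4051, 0.2529, 0.1513]
ee_rot: [0.0, 0.646, 0.764, 0.0]
contact_force: [0.6, 1.2, -4.8]
width: 0.0161
gripper_force: 99.0
clock: 36.1
position: [0.404, 0.0716, 0.1494]
ee_rot: [-0.001, 0.645, 0.764, -0.001]
contact_force: [1.3, 0.3, -4.8]
width: 0.0163
gripper_force: 98.8
clock: 36.6
position: [0.505, -0.1194, 0.1491]
ee_rot: [-0.001, 0.652, 0.758, -0.001]
contact_force: [0.4, 1.0, -4.4]
width: 0.0161
gripper_force: 98.8
clock: 37.1
position: [0.6078, -0.2204, 0.1483]
ee_rot: [0.001, 0.652, 0.758, -0.0]
contact_force: [-0.3, 0.1, -5.0]
width: 0.0165
gripper_force: 99.0
clock: 37.5
position: [0.6046, -0.2162, 0.1504]
ee_rot: [-0.0, 0.651, 0.759, 0.0]
contact_force: [-0.9, 0.4, -5.5]
width: 0.0164
gripper_force: 99.0
[ 0.60465 -0.21619  0.15042] [-0.00019  0.6515   0.75865  0.00001]
```

```bash
python3 -m inch '[{"claw":-1,"travel":[0.012,0.002,-0.1],"turn":0},{"claw":-1,"travel":[0.012,0.002,-0.2],"turn":0},{"claw":-1,"travel":[0.012,0.002,-0.3],"turn":0},{"claw":-1,"travel":[0.012,0.002,-0.4],"turn":0},{"claw":-1,"travel":[0.012,0.002,-0.4],"turn":0}]'
python3 -m inch '[{"claw":-1,"travel":[0,0,-0.03],"turn":0},{"claw":-1,"travel":[0,0,-0.06],"turn":0},{"claw":-1,"travel":[0,0,-0.09],"turn":0},{"claw":-1,"travel":[0,0,-0.09],"turn":0},{"claw":-1,"travel":[0,0,-0.09],"turn":0}]'
python3 -m inch '[{"claw":-1,"travel":[0,0,-0.01],"turn":0},{"claw":-1,"travel":[0,0,-0.02],"turn":0},{"claw":-1,"travel":[0,0,-0.02],"turn":0}]'
```

```text
clock: 38.05
position: [0.6053, -0.2153, 0.0677]
ee_rot: [-0.003, 0.652, 0.759, -0.001]
contact_force: [-0.8, 1.2, -5.6]
width: 0.0164
gripper_force: 98.7
clock: 38.55
position: [0.6077, -0.2167, 0.0525]
ee_rot: [0.0, 0.652, 0.758, 0.0]
contact_force: [-0.1, 0.6, -3.9]
width: 0.0167
gripper_force: 98.9
clock: 38.85
position: [0.6079, -0.2168, 0.0487]
ee_rot: [0.0, 0.652, 0.758, 0.0]
contact_force: [0.1, 1.1, -3.6]
width: 0.0166
gripper_force: 99.1
```

```bash
python3 -m inch '[{"claw":-1,"travel":[0,0,-0.01],"turn":0},{"claw":-1,"travel":[0,0,-0.01],"turn":0}]'
python3 -m inch '[{"claw":-0.4,"travel":[0,0,0],"turn":0},{"claw":-0.4,"travel":[0,0,0],"turn":0},{"claw":-0.4,"travel":[0,0,0],"turn":0},{"claw":-0.4,"travel":[0,0,0],"turn":0},{"claw":-0.4,"travel":[0,0,0],"turn":0}]'
python3 - <<'E'
from h import *
np.set_printoptions(precision=4,suppress=True)
st=snap('wrist','w13.png'); snap('top','t13.png'); snap('scene','s13.png')
print(st['position'],st['width'],st['contact_force'])
# segment plate white in wrist
im=cv2.imread('pics/w13.png'); g=im.min(2); 
c=cam('wrist',st)
for v in (60,120,180,240):
    r=g[v]; w=np.where(r>140)[0]; print(v,w.min() if len(w) else None,w.max() if len(w) else None, len(w))
E
```

```text
clock: 39.05
position: [0.6078, -0.2168, 0.0483]
ee_rot: [0.001, 0.652, 0.758, 0.0]
contact_force: [-4.3, 0.2, 5.1]
width: 0.0168
gripper_force: 100.5
clock: 39.55
position: [0.6077, -0.2166, 0.0462]
ee_rot: [0.0, 0.652, 0.758, 0.0]
contact_force: [0.2, 0.0, 0.1]
width: 0.0256
gripper_force: 0.0
[ 0.6077 -0.2166  0.0462] 0.025583788720504482 [0.239  0.0397 0.0678]
60 None None 0
120 470 473 4
180 404 464 61
240 429 454 21
```

```bash
python3 -m inch '[{"claw":-0.4,"travel":[-0.02,-0.003,0],"turn":0},{"claw":-0.4,"travel":[-0.04,-0.006,0],"turn":0},{"claw":-0.4,"travel":[-0.06,-0.009,0],"turn":0},{"claw":-0.4,"travel":[-0.06,-0.009,0],"turn":0}]'
python3 -m inch '[{"claw":-0.4,"travel":[-0.015,-0.002,0],"turn":0},{"claw":-0.4,"travel":[-0.03,-0.004,0],"turn":0},{"claw":-0.4,"travel":[-0.03,-0.004,0],"turn":0}]'
python3 -m inch '[{"claw":-0.4,"travel":[-0.01,-0.002,0],"turn":0},{"claw":-0.4,"travel":[-0.02,-0.003,0],"turn":0},{"claw":-0.4,"travel":[-0.02,-0.003,0],"turn":0}]'
python3 - <<'E'
from h import *
print(get_state()['moment'])
snap('wrist','w14.png');snap('top','t14.png')
E
```

```text
clock: 40.1
position: [0.595, -0.2185, 0.0464]
ee_rot: [-0.0, 0.652, 0.758, -0.0]
contact_force: [0.9, -1.3, -1.5]
width: 0.0258
gripper_force: 0.3
clock: 40.4
position: [0.5891, -0.2193, 0.0464]
ee_rot: [-0.0, 0.652, 0.758, -0.0]
contact_force: [0.9, 0.1, -1.0]
width: 0.0254
gripper_force: 0.5
clock: 40.7
position: [0.5855, -0.2199, 0.0464]
ee_rot: [0.0, 0.652, 0.758, -0.0]
contact_force: [1.7, -0.7, -0.0]
width: 0.0256
gripper_force: 0.9
[-0.02663059 -0.28962229 -0.01024749]
```

```bash
python3 -m inch '[{"claw":-0.4,"travel":[-0.01,-0.002,0],"turn":0},{"claw":-0.4,"travel":[-0.01,-0.002,0],"turn":0}]'
python3 -m inch '[{"claw":-0.4,"travel":[-0.01,-0.002,0],"turn":0},{"claw":-0.4,"travel":[-0.01,-0.002,0],"turn":0}]'
python3 -m inch '[{"claw":-0.4,"travel":[-0.01,-0.002,0],"turn":0},{"claw":-0.4,"travel":[-0.01,-0.002,0],"turn":0}]'
```

```text
clock: 41.0
position: [0.585, -0.22, 0.0465]
ee_rot: [0.001, 0.652, 0.758, 0.001]
contact_force: [4.5, 1.0, -3.1]
width: 0.0255
gripper_force: 2.7
clock: 41.2
position: [0.5847, -0.22, 0.047]
ee_rot: [0.002, 0.652, 0.758, 0.002]
contact_force: [8.6, 3.8, -2.0]
width: 0.0253
gripper_force: 4.2
clock: 41.4
position: [0.5845, -0.2201, 0.0476]
ee_rot: [0.004, 0.652, 0.758, 0.004]
contact_force: [11.8, 5.3, -1.2]
width: 0.0255
gripper_force: 5.8
```

```bash
python3 -m inch '[{"claw":-0.4,"travel":[0.03,0.005,0],"turn":0},{"claw":-0.4,"travel":[0.045,0.007,0],"turn":0},{"claw":0,"travel":[0.045,0.007,0],"turn":0},{"claw":0,"travel":[0.045,0.007,0],"turn":0}]'
python3 -m inch '[{"claw":0.2,"travel":[0,0,0.2],"turn":0},{"claw":0.2,"travel":[0,0,0.4],"turn":0},{"claw":0.2,"travel":[0,0,0.6],"turn":0},{"claw":0.2,"travel":[0,0,0.8],"turn":0},{"claw":0.2,"travel":[0,0,1.0],"turn":0}]'
python3 -m inch '[{"claw":1,"travel":[0.05,0.35,0.3],"turn":0},{"claw":1,"travel":[0.05,0.35,0.3],"turn":0},{"claw":1,"travel":[0.05,0.35,0.3],"turn":0},{"claw":1,"travel":[0.05,0.35,0.3],"turn":0},{"claw":1,"travel":[0.05,0.35,0.3],"turn":0}]'
python3 -m inch '[{"claw":1,"travel":[0,0,0],"turn":0},{"claw":1,"travel":[0,0,0],"turn":0},{"claw":1,"travel":[0,0,0],"turn":0},{"claw":1,"travel":[0,0,0],"turn":0}]'
python3 - <<'E'
from h import *
np.set_printoptions(precision=5,suppress=True)
st=snap('wrist','w15.png'); print(st['position'],st['ee_rot']); snap('scene','s15.png')
a=cv2.imread('pics/w15.png')[40:340,60:460]; 
A=cv2.resize(a,(800,600),interpolation=cv2.INTER_CUBIC)
b=cv2.imread('pics/raw_s15.png')[180:280,140:290]
A[400:600,500:800]=cv2.resize(b,(300,200),interpolation=cv2.INTER_CUBIC)
cv2.imwrite('pics/v15.png',A)
E
```

```text
clock: 41.8
position: [0.5878, -0.2196, 0.046]
ee_rot: [-0.001, 0.652, 0.758, -0.0]
contact_force: [-1.2, -0.2, 0.1]
width: 0.0428
gripper_force: 0.0
clock: 42.3
position: [0.5876, -0.2197, 0.2478]
ee_rot: [-0.0, 0.652, 0.758, -0.0]
contact_force: [0.3, -0.2, -0.3]
width: 0.0513
gripper_force: 0.0
clock: 42.8
position: [0.5976, -0.1503, 0.3048]
ee_rot: [-0.001, 0.652, 0.758, -0.001]
contact_force: [-0.4, 0.2, -0.7]
width: 0.0853
gripper_force: 0.0
clock: 43.2
position: [0.5985, -0.15, 0.3059]
ee_rot: [-0.0, 0.652, 0.758, -0.0]
contact_force: [-0.3, -0.1, 0.3]
width: 0.0855
gripper_force: 0.0
[ 0.59852 -0.15002  0.30589] [-0.00031  0.65198  0.75824 -0.00013]
```

View pics/v15.png

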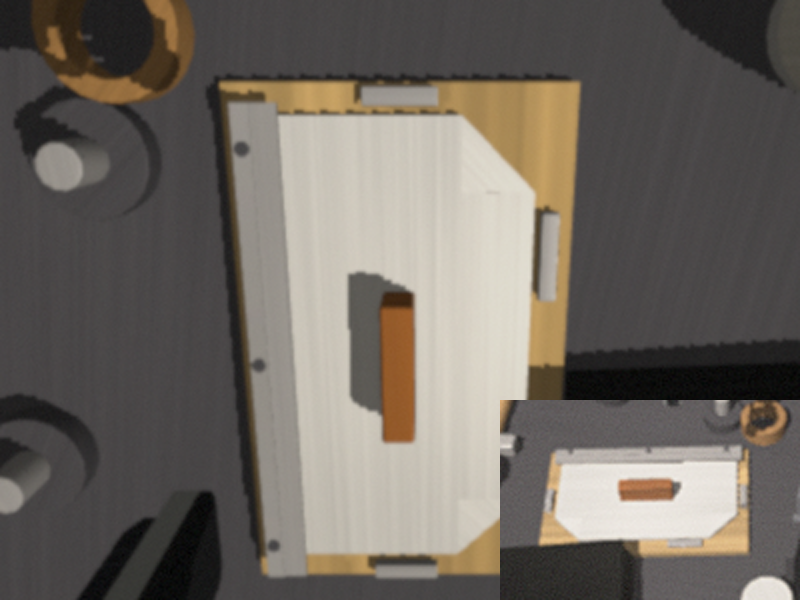

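```bash
python3 - <<'E'
from h import *
np.set_printoptions(precision=4,suppress=True)
c=cam('wrist');W=lambda u,v,z: px2w('wrist',60+u/2,40+v/2,z,c)
H=np.mean([W(382,306,.05),W(414,306,.05),W(381,441,.05),W(414,441,.05)],0); print('handle',H)
print('w0 top',W(60,167,.056),'w1',W(8,492,.056))
th=np.radians(8.7); ex=np.array([np.cos(th),np.sin(th)]); ey=np.array([-ex[1],ex[0]])
for y in(.088,-.088): print('place',H[:2]+y*ey)
# edge flat check: far edge & straight/lip
print('far edge',((W(535,200,.016)[:2]-H[:2])@ex,(W(528,350,.016)[:2]-H[:2])@ex))
E
```

```text
handle [ 0.5897 -0.2184  0.05  ]
w0 top [ 0.4126 -0.1327  0.056 ] w1 [ 0.3819 -0.3188  0.056 ]
place [ 0.5764 -0.1314]
place [ 0.603  -0.3054]
far edge (np.float64(0.07491999967177705), np.float64(0.07453237073013054))
```

The plate sits flat: all stops are clear of its edges and the straight edge is under the lip. The first weight has been knocked to about (0.413, -0.133), so I'll pick it up there.

```bash
python3 -m inch '[{"claw":1,"travel":[-0.2,0.02,-0.1],"turn":0},{"claw":1,"travel":[-0.4,0.04,-0.2],"turn":0},{"claw":1,"travel":[-0.6,0.06,-0.3],"turn":0},{"claw":1,"travel":[-0.8,0.08,-0.4],"turn":0},{"claw":1,"travel":[-0.93,0.087,-0.5],"turn":0}]'
python3 -m inch '[{"claw":1,"travel":[0,0,0],"turn":0},{"claw":1,"travel":[0,0,0],"turn":0},{"claw":1,"travel":[0,0,0],"turn":0},{"claw":1,"travel":[0,0,0],"turn":0}]'
python3 - <<'E'
from h import *
np.set_printoptions(precision=4,suppress=True)
st=snap('wrist','w16.png');print(st['position']); c=cam('wrist',st)
u0,v0=w2px('wrist',[.4126,-.1327,.056],c); print('pred',u0,v0)
g=cv2.imread('pics/w16.png').astype(int); m=((g.min(2)>110)&(g.max(2)-g.min(2)<30)).astype(np.uint8)
n,l,s,ce=cv2.connectedComponentsWithStats(m)
for i in range(1,n):
    if s[i,4]>150: print(s[i],ce[i],px2w('wrist',*ce[i],.056,c))
E
```

```text
clock: 43.8
position: [0.4097, -0.1313, 0.2057]
ee_rot: [-0.0, 0.652, 0.758, -0.0]
contact_force: [0.6, -0.9, -1.0]
width: 0.0853
gripper_force: 0.0
clock: 44.2
position: [0.4144, -0.1329, 0.2072]
ee_rot: [0.001, 0.652, 0.759, 0.0]
contact_force: [-0.1, 0.2, 0.3]
width: 0.0853
gripper_force: 0.0
[ 0.4144 -0.1329  0.2072]
pred 273.6199573442716 196.2081484877639
[446 140  49  12 528] [469.9811 145.1155] [ 0.5484 -0.0728  0.056 ]
[  347   151   196   269 28564] [439.3152 253.6291] [ 0.5515 -0.1604  0.056 ]
[258 182  30  28 673] [272.1367 195.416 ] [ 0.4114 -0.1322  0.056 ]
[534 215  22  50 499] [544.519  239.3086] [ 0.6306 -0.1358  0.056 ]
[194 376  25  19 374] [206.1738 384.8824] [ 0.3781 -0.3208  0.056 ]
```

```bash
python3 -m inch '[{"claw":1,"travel":[-0.015,0.003,-0.2],"turn":0},{"claw":1,"travel":[-0.015,0.003,-0.4],"turn":0},{"claw":1,"travel":[-0.015,0.003,-0.6],"turn":0},{"claw":1,"travel":[-0.015,0.003,-0.75],"turn":0},{"claw":1,"travel":[-0.015,0.003,-0.81],"turn":0}]'
python3 -m inch '[{"claw":1,"travel":[0,0,0],"turn":0},{"claw":1,"travel":[0,0,0],"turn":0},{"claw":-1,"travel":[0,0,0],"turn":0},{"claw":-1,"travel":[0,0,0],"turn":0},{"claw":-1,"travel":[0,0,0],"turn":0}]' 60
python3 -m inch '[{"claw":-1,"travel":[0,0,0],"turn":0},{"claw":-1,"travel":[0,0,0],"turn":0},{"claw":-1,"travel":[0,0,0],"turn":0},{"claw":-1,"travel":[0,0,0],"turn":0}]' 80
python3 -m inch '[{"claw":-1,"travel":[0,0,0.1],"turn":0},{"claw":-1,"travel":[0,0,0.2],"turn":0},{"claw":-1,"travel":[0,0,0.35],"turn":0},{"claw":-1,"travel":[0,0,0.45],"turn":0},{"claw":-1,"travel":[0,0,0.5],"turn":0}]'
```

```text
clock: 44.75
position: [0.4088, -0.131, 0.0418]
ee_rot: [-0.002, 0.652, 0.759, -0.0]
contact_force: [-0.2, 0.6, 0.1]
width: 0.0853
gripper_force: 0.0
clock: 45.25
position: [0.4102, -0.1319, 0.0451]
ee_rot: [0.001, 0.652, 0.758, 0.0]
contact_force: [0.1, -0.1, 0.1]
width: 0.0441
gripper_force: 0.0
clock: 45.65
position: [0.4104, -0.1318, 0.0451]
ee_rot: [0.001, 0.652, 0.758, 0.0]
contact_force: [0.2, 1.5, 4.8]
width: 0.0219
gripper_force: 78.0
clock: 46.15
position: [0.4098, -0.1317, 0.1454]
ee_rot: [0.001, 0.652, 0.758, 0.0]
contact_force: [0.2, 0.1, -5.5]
width: 0.0217
gripper_force: 79.3
```

```bash
python3 -m inch '[{"claw":-1,"travel":[0.2,0,0],"turn":0},{"claw":-1,"travel":[0.4,0,0],"turn":0},{"claw":-1,"travel":[0.6,0,0],"turn":0},{"claw":-1,"travel":[0.78,0,0],"turn":0},{"claw":-1,"travel":[0.833,0,0],"turn":0}]'
python3 -m inch '[{"claw":-1,"travel":[0,0,0],"turn":0},{"claw":-1,"travel":[0,0,0],"turn":0},{"claw":-1,"travel":[0,0,-0.15],"turn":0},{"claw":-1,"travel":[0,0,-0.3],"turn":0},{"claw":-1,"travel":[0,0,-0.35],"turn":0}]'
python3 -m inch '[{"claw":-1,"travel":[0,0,0],"turn":0},{"claw":-1,"travel":[0,0,-0.02],"turn":0},{"claw":-1,"travel":[0,0,-0.04],"turn":0},{"claw":-1,"travel":[0,0,-0.05],"turn":0},{"claw":-1,"travel":[0,0,-0.05],"turn":0}]'
```

```text
clock: 46.65
position: [0.58, -0.1317, 0.1427]
ee_rot: [0.001, 0.651, 0.759, 0.001]
contact_force: [0.6, 0.4, -5.7]
width: 0.0219
gripper_force: 79.7
clock: 47.15
position: [0.5716, -0.1306, 0.0714]
ee_rot: [-0.004, 0.652, 0.758, -0.002]
contact_force: [-1.5, 0.2, -5.1]
width: 0.0218
gripper_force: 79.9
clock: 47.65
position: [0.5763, -0.1316, 0.0646]
ee_rot: [0.0, 0.652, 0.758, 0.0]
contact_force: [-0.1, -0.5, -4.9]
width: 0.0219
gripper_force: 79.9
```

```bash
python3 -m inch '[{"claw":-1,"travel":[0,0,-0.005],"turn":0},{"claw":-1,"travel":[0,0,-0.01],"turn":0},{"claw":-1,"travel":[0,0,-0.015],"turn":0},{"claw":-1,"travel":[0,0,-0.015],"turn":0}]'
python3 -m inch '[{"claw":-1,"travel":[0,0,-0.005],"turn":0},{"claw":-1,"travel":[0,0,-0.005],"turn":0}]'
```

```text
clock: 48.05
position: [0.5763, -0.1316, 0.0613]
ee_rot: [0.0, 0.652, 0.758, 0.0]
contact_force: [0.2, 0.3, -4.7]
width: 0.0218
gripper_force: 80.2
clock: 48.25
position: [0.5763, -0.1316, 0.0612]
ee_rot: [0.0, 0.652, 0.758, 0.0]
contact_force: [-2.0, 1.0, 3.7]
width: 0.0219
gripper_force: 81.0
```

```bash
python3 -m inch '[{"claw":0.2,"travel":[0,0,0],"turn":0},{"claw":0.2,"travel":[0,0,0],"turn":0},{"claw":0.2,"travel":[0,0,0],"turn":0},{"claw":0.2,"travel":[0,0,0],"turn":0}]'
python3 -m inch '[{"claw":0.2,"travel":[0,0,0.15],"turn":0},{"claw":0.2,"travel":[0,0,0.35],"turn":0},{"claw":0.2,"travel":[0,0,0.55],"turn":0},{"claw":0.2,"travel":[0,0,0.73],"turn":0},{"claw":1,"travel":[0,0,0.73],"turn":0}]'
python3 -m inch '[{"claw":1,"travel":[-0.2,-0.2,0],"turn":0},{"claw":1,"travel":[-0.4,-0.4,0],"turn":0},{"claw":1,"travel":[-0.6,-0.6,0],"turn":0},{"claw":1,"travel":[-0.75,-0.7,0],"turn":0},{"claw":1,"travel":[-0.85,-0.8,0],"turn":0}]'
python3 -m inch '[{"claw":1,"travel":[-0.14,-0.14,0],"turn":0},{"claw":1,"travel":[-0.14,-0.14,0],"turn":0},{"claw":1,"travel":[-0.14,-0.14,0],"turn":0},{"claw":1,"travel":[-0.14,-0.14,0],"turn":0},{"claw":1,"travel":[-0.14,-0.14,0],"turn":0}]'
cat >> h.py <<'E'
def knobs(f,z=.056):
    st=snap('wrist',f);print(st['position']); c=cam('wrist',st)
    g=cv2.imread('pics/'+f).astype(int); m=((g.min(2)>110)&(g.max(2)-g.min(2)<30)).astype(np.uint8)
    n,l,s,ce=cv2.connectedComponentsWithStats(m)
    for i in range(1,n):
        if s[i,4]>150: print(s[i],ce[i],px2w('wrist',*ce[i],z,c))
E
python3 - <<'E'
from h import *
np.set_printoptions(precision=4,suppress=True)
knobs('w17.png')
E
```

```text
clock: 48.65
position: [0.5765, -0.1318, 0.0604]
ee_rot: [0.0, 0.652, 0.758, 0.0]
contact_force: [0.3, -0.4, 0.3]
width: 0.0512
gripper_force: 0.0
clock: 49.15
position: [0.5795, -0.1327, 0.2123]
ee_rot: [0.006, 0.652, 0.758, 0.002]
contact_force: [0.7, 0.1, 0.8]
width: 0.0645
gripper_force: 0.0
clock: 49.65
position: [0.4033, -0.2925, 0.2055]
ee_rot: [-0.001, 0.652, 0.758, -0.0]
contact_force: [0.5, 0.2, 0.7]
width: 0.0855
gripper_force: 0.0
clock: 50.15
position: [0.379, -0.3187, 0.2061]
ee_rot: [-0.0, 0.651, 0.759, 0.0]
contact_force: [-0.5, 0.5, -0.4]
width: 0.0856
gripper_force: 0.0
[ 0.379  -0.3187  0.2061]
[  429     0   131   271 23471] [495.7284 146.5794] [ 0.5306 -0.2563  0.056 ]
[260 186  30  29 672] [274.6875 200.25  ] [ 0.378 -0.321  0.056]
[497 265  44  10 423] [518.4515 269.4728] [ 0.5826 -0.3492  0.056 ]
[374 338  25  66 946] [385.2632 373.4154] [ 0.5013 -0.4676  0.056 ]
```

```bash
python3 -m inch '[{"claw":1,"travel":[-0.005,-0.011,-0.2],"turn":0},{"claw":1,"travel":[-0.005,-0.011,-0.4],"turn":0},{"claw":1,"travel":[-0.005,-0.011,-0.6],"turn":0},{"claw":1,"travel":[-0.005,-0.011,-0.75],"turn":0},{"claw":1,"travel":[-0.005,-0.011,-0.805],"turn":0}]'
python3 -m inch '[{"claw":1,"travel":[0,0,0],"turn":0},{"claw":1,"travel":[0,0,0],"turn":0},{"claw":-1,"travel":[0,0,0],"turn":0},{"claw":-1,"travel":[0,0,0],"turn":0},{"claw":-1,"travel":[0,0,0],"turn":0}]' 80
python3 -m inch '[{"claw":-1,"travel":[0,0,0],"turn":0},{"claw":-1,"travel":[0,0,0],"turn":0},{"claw":-1,"travel":[0,0,0],"turn":0},{"claw":-1,"travel":[0,0,0],"turn":0}]' 80
python3 -m inch '[{"claw":-1,"travel":[0,0,0.1],"turn":0},{"claw":-1,"travel":[0,0,0.2],"turn":0},{"claw":-1,"travel":[0,0,0.35],"turn":0},{"claw":-1,"travel":[0,0,0.45],"turn":0},{"claw":-1,"travel":[0,0,0.5],"turn":0}]'
```

```text
clock: 50.7
position: [0.3764, -0.3195, 0.0426]
ee_rot: [-0.003, 0.651, 0.759, 0.0]
contact_force: [1.1, 0.5, -0.5]
width: 0.0856
gripper_force: 0.0
clock: 51.2
position: [0.3777, -0.3224, 0.0464]
ee_rot: [0.001, 0.652, 0.758, -0.0]
contact_force: [0.4, 1.0, 0.2]
width: 0.0439
gripper_force: 0.0
clock: 51.6
position: [0.3777, -0.3221, 0.0461]
ee_rot: [0.001, 0.652, 0.758, 0.0]
contact_force: [-0.3, 1.6, 5.4]
width: 0.022
gripper_force: 78.0
clock: 52.1
position: [0.3773, -0.322, 0.1464]
ee_rot: [0.001, 0.652, 0.758, -0.0]
contact_force: [0.2, -0.1, -4.9]
width: 0.022
gripper_force: 78.7
```

```bash
python3 -m inch '[{"claw":-1,"travel":[0.2,0.02,0],"turn":0},{"claw":-1,"travel":[0.4,0.04,0],"turn":0},{"claw":-1,"travel":[0.55,0.06,0],"turn":0},{"claw":-1,"travel":[0.7,0.083,0],"turn":0},{"claw":-1,"travel":[0.7,0.083,0],"turn":0}]'
python3 -m inch '[{"claw":-1,"travel":[0.15,0,0],"turn":0},{"claw":-1,"travel":[0.3,0,0],"turn":0},{"claw":-1,"travel":[0.42,0,0],"turn":0},{"claw":-1,"travel":[0.42,0,0],"turn":0},{"claw":-1,"travel":[0.42,0,0],"turn":0}]'
python3 -m inch '[{"claw":-1,"travel":[0,0,0],"turn":0},{"claw":-1,"travel":[0,0,-0.1],"turn":0},{"claw":-1,"travel":[0,0,-0.2],"turn":0},{"claw":-1,"travel":[0,0,-0.3],"turn":0},{"claw":-1,"travel":[0,0,-0.35],"turn":0}]'
python3 -m inch '[{"claw":-1,"travel":[0,0,0],"turn":0},{"claw":-1,"travel":[0,0,0],"turn":0},{"claw":-1,"travel":[0,0,-0.02],"turn":0},{"claw":-1,"travel":[0,0,-0.04],"turn":0},{"claw":-1,"travel":[0,0,-0.04],"turn":0}]'
```

```text
clock: 52.6
position: [0.5208, -0.3045, 0.1437]
ee_rot: [0.0, 0.651, 0.759, 0.001]
contact_force: [0.0, -0.1, -4.8]
width: 0.0219
gripper_force: 79.6
clock: 53.1
position: [0.5999, -0.3047, 0.1434]
ee_rot: [-0.002, 0.652, 0.759, -0.001]
contact_force: [-0.3, 0.5, -4.3]
width: 0.0217
gripper_force: 80.0
clock: 53.6
position: [0.5988, -0.3046, 0.0734]
ee_rot: [-0.002, 0.652, 0.758, -0.0]
contact_force: [-0.1, -0.5, -5.4]
width: 0.0215
gripper_force: 80.2
clock: 54.1
position: [0.601, -0.3051, 0.0672]
ee_rot: [-0.0, 0.652, 0.758, -0.0]
contact_force: [-0.6, -0.1, -5.5]
width: 0.0218
gripper_force: 80.2
```

```bash
python3 -m inch '[{"claw":-1,"travel":[0,0,-0.01],"turn":0},{"claw":-1,"travel":[0,0,-0.02],"turn":0},{"claw":-1,"travel":[0,0,-0.02],"turn":0},{"claw":-1,"travel":[0,0,-0.02],"turn":0}]'
python3 -m inch '[{"claw":-1,"travel":[0,0,-0.005],"turn":0},{"claw":-1,"travel":[0,0,-0.01],"turn":0},{"claw":-1,"travel":[0,0,-0.01],"turn":0}]'
```

```text
clock: 54.5
position: [0.6012, -0.3052, 0.0633]
ee_rot: [-0.0, 0.652, 0.758, 0.0]
contact_force: [0.4, -0.8, -4.4]
width: 0.0219
gripper_force: 80.2
clock: 54.8
position: [0.6014, -0.3053, 0.0622]
ee_rot: [0.0, 0.652, 0.758, 0.0]
contact_force: [-1.1, 0.9, 1.2]
width: 0.0216
gripper_force: 81.1
```

Contact at the expected height, so I release, lift, and check the knobs by code.

```bash
python3 -m inch '[{"claw":0.2,"travel":[0,0,0],"turn":0},{"claw":0.2,"travel":[0,0,0],"turn":0},{"claw":0.2,"travel":[0,0,0],"turn":0},{"claw":0.2,"travel":[0,0,0],"turn":0}]'
python3 -m inch '[{"claw":0.2,"travel":[0,0,0.15],"turn":0},{"claw":0.2,"travel":[0,0,0.35],"turn":0},{"claw":0.2,"travel":[0,0,0.55],"turn":0},{"claw":0.2,"travel":[0,0,0.8],"turn":0},{"claw":0.2,"travel":[0,0,1.0],"turn":0}]'
python3 -m inch '[{"claw":0.2,"travel":[0,0.4,0.2],"turn":0},{"claw":0.2,"travel":[0,0.6,0.2],"turn":0},{"claw":0.2,"travel":[0,0.6,0.2],"turn":0},{"claw":0.2,"travel":[0,0.6,0.2],"turn":0},{"claw":0.2,"travel":[0,0.6,0.2],"turn":0}]'
python3 -m inch '[{"claw":0.2,"travel":[0,0,0],"turn":0},{"claw":0.2,"travel":[0,0,0],"turn":0},{"claw":0.2,"travel":[0,0,0],"turn":0}]'
python3 - <<'E'
from h import *
np.set_printoptions(precision=4,suppress=True)
st=snap('wrist','w18.png'); c=cam('wrist',st); print(st['position'])
im=cv2.imread('pics/w18.png').astype(int)
H=np.array([.5897,-.2184]); th=np.radians(8.7); ex=np.array([np.cos(th),np.sin(th)]); ey=np.array([-ex[1],ex[0]])
def centre(m,z,name):
    n,l,s,ce=cv2.connectedComponentsWithStats(m.astype(np.uint8))
    for i in range(1,n):
        if s[i,4]>200:
            p=px2w('wrist',*ce[i],z,c)[:2]-H; print(name,s[i,4],ce[i],'plate xy',p@ex,p@ey)
hsv=cv2.cvtColor(im.astype(np.uint8),cv2.COLOR_BGR2HSV)
centre((hsv[...,0]<15)&(hsv[...,1]>150)&(hsv[...,2]>90),.05,'handle')
# dark discs on plate: region within plate
poly=np.array([w2px('wrist',[*(H+x*ex+y*ey),.016],c) for x,y in((-60,-133),(33,-133),(73,-93),(73,93),(33,133),(-60,133))*np.array([1e-3,1e-3])]).astype(np.int32)
M=np.zeros(im.shape[:2],np.uint8); cv2.fillPoly(M,[poly],1)
centre((im.max(2)<75)&(M>0),.038,'dark')
for y in(.088,-.088): print('pred disc',w2px('wrist',[*(H+y*ey),.038],c),'top',w2px('wrist',[*(H+y*ey),.072],c))
E
```

```text
clock: 55.2
position: [0.6015, -0.3054, 0.0615]
ee_rot: [0.0, 0.652, 0.758, 0.0]
contact_force: [0.3, 0.7, -0.1]
width: 0.0511
gripper_force: 0.0
clock: 55.7
position: [0.6016, -0.3054, 0.2644]
ee_rot: [0.001, 0.652, 0.758, 0.0]
contact_force: [0.5, -0.5, -0.3]
width: 0.0512
gripper_force: 0.0
clock: 56.2
position: [0.6013, -0.185, 0.3017]
ee_rot: [0.001, 0.651, 0.759, -0.0]
contact_force: [0.0, -1.2, 0.1]
width: 0.0515
gripper_force: 0.0
clock: 56.5
position: [0.6011, -0.1863, 0.3006]
ee_rot: [-0.0, 0.652, 0.758, -0.0]
contact_force: [-0.0, -0.5, -0.2]
width: 0.0514
gripper_force: 0.0
[ 0.6011 -0.1863  0.3006]
handle 1157 [260.3751 195.1383] plate xy -0.0007533716339349075 0.0021489011316023336
dark 519 [241.4836  99.2139] plate xy -0.01828114333428513 0.09707688630495823
dark 928 [254.083  254.2791] plate xy -0.009569674730007043 -0.0710125249506993
pred disc [260.1984 108.6942] top [258.6394 111.2004]
pred disc [262.7698 267.7482] top [261.642  282.7356]
```

```bash
python3 -c "
from rig import ticket; print(ticket.sign_off())"
```

```text
the job is handed in; nothing more can be done
None
```

I handed the job in at about 57 s. Both bins hang on the upper rail, the plate is seated flat under the lip, and both weights stand on it beside the handle. I confirmed the bins and plate by picture; for the weights I had only contact forces and a rough image check, and the hand-in gave no verdict.

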